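Put the dough scraper away in the slanted block and latch its hasp

ROBOT

A 7-joint arm with a two-finger parallel gripper is mounted at the origin on the work surface. World frame = base frame: x ahead of the robot, y to its left, z up, the work surface at z = 0. Lengths are in m, angles in degrees, forces in N, time in s.
With the tool pointing down it reaches from about 0.425 to 0.875 m from the base axis. Payload 8.4 kg.
Tool frame: the origin (TCP) lies at the very end of the fingers, on their centre line; the grasp point (between the pads) lies 19 mm behind it; z points along the fingers, y is the line along which they close (so a half turn about z gives the same grasp; the last joint's range is limited). The gripper opens to 87 mm and grips with 3 to 60 N. Pads are 19 mm wide; open, the fingers measure 117 mm over their backs; the gripper's body (75 mm by 190 mm) begins 51 mm behind the grasp point.
Start: joints at [63.415, 19.091, 2.286, 83.961, -0.768, 76.965, -3.352], TCP at [0.232, -0.607, 0.223] pointing down, gripper open.
Joint ranges: [-147.57, 147.57], [-21.85, 119.76], [-74.77, 79.35], [14.55, 137.4], [-85.83, 265.84], [4.83, 119.75], [-152.11, 152.11]. Speed limits (degrees/s): [127.2, 127.2, 159.86, 159.86, 180, 180, 180].

INTERFACE

Orientations are given as a 3x3 rotation matrix whose columns are the frame's x, y, z axes.
In Python, from plant import env gives the robot as it stands.
- The arm moves only by the tool apply_moves, never from a script. Its argument "steps" is one flat list of numbers, 7 for each row, row after row: the finger opening in m, from 0 to 0.087, then the shift along the tool's x, y, z in m, then the turn, a rotation vector about the tool's x, y, z in rad. In form: [claw, tx, ty, tz, rx, ry, rz, claw, tx, ty, tz, rx, ry, rz, ...]. A call has 1 to 5 rows; each row shifts and turns the commanded pose from where the row before left it, along the tool's axes as they then stand; what a row does not reach is not made up. A row lasts 1/10 s, in which the tool goes at most 50 mm and 8.59 degrees, less where a joint would pass 70% of its speed; a pose out of reach is approached as far as the arm can. A call is refused whole if a number of a shift passes 0.05 or a number of a turn 0.15, either way. A call with a gripper value outside its range is refused whole. The fingers move at their own pace and stop on an object; the grip force is fixed at half the most. Time passes only in rows, so rows that do not move let the fingers close. It gives the time, the measured TCP pose, the force, the opening and the grip force at its end, in the units of the state.
- env.read_state(): the state, without advancing time (a new reading comes with each control period).
- env.read_camera(name): name is "scene" or "top" or "wrist"; returns a dict with "img" (384x512x3 uint8, red, green, blue), "mtx" (3x3 intrinsics, pixels), "dist_coeffs" ([k1, k2, p1, p2, k3] as OpenCV has them; the pictures are not rectified), "cam_to_world" (4x4, takes a point from camera to world coordinates). Camera axes: x right, y down, z forward; pixel columns grow to the right and rows downward; lengths in m; the calibration is good to about 2 mm. A picture is of the moment at which its call begins. There is no depth.
- env.finish_job(): hands the job in; it is judged then, once.
Trained networks look in the newest picture that a camera, given by its name, has taken for a name from the list of things; names that differ only in an ending like _2 or _b are one class to them, and where a whole thing is asked for, a point or a joint stands for the part that bears it (a point fixed in the world has none). Each returns a list of dicts, best first, with "conf" (0 to 1); they miss things now and then, are a little off and sometimes report something else, mostly with a low value. They report only what shows in the picture. A call takes as long as a camera call.
- env.cut_out(camera, target): "region" (384x512 bool, what is visible of it) and "extent" ([left, top, right, bottom] in pixels, round what is visible of it).
The state is a dict: "t": time; "joint_pos": joint angles; "qd": joint speeds; "joint_torque": joint torques, N m; "ee_pos": TCP position; "orientation": TCP orientation; "ft_force": force on the tool from outside, world axes, zero at the start; "moment": the same for the moment, N m; "grip_width": finger opening in m; "grip_force": force on a finger pad.
Only numpy, scipy, OpenCV 4.12 (cv2) and the standard library are available. Lean on these libraries where they do the work, as an engineer would, in place of code of your own. Each camera call takes 0.05 s, during which the arm holds its last target. There are 200 camera calls.

TASK

The steel hasp of the slanted wooden block lies across its empty slot: swing it right back out of the way, take the dough scraper out of the drying rack and slide it blade first into the block's slot until its handle sits fully down on the sloping face. Then swing the hasp back over the scraper's handle, all the way down over its catch, and let go. Leave the bowl, the jar and the mug where they stand.

Things in the scene. Friction and masses are not known exactly. Their poses are not given: they have to be found in the camera images.
- block: Slanted wooden storage block, fixed to the counter, about 190 mm deep (x), 150 mm wide (y), 160 mm tall. Origin: on the counter, below the middle of the sloping face. Its face is tilted 30 degrees and looks up and towards the block's -x (robot) side. At yaw 0 its x points away from the robot.
- slot (a point): Centre of the mouth of the block's only slot, on the sloping face, 118 mm above the counter. z is the outward normal of the face: things go in along -z, 30 degrees from vertical. x runs up the slope along the slot, y across it. Slot: 108 mm long (x), 6.5 mm wide (y), 74 mm deep, no chamfer. Face: 140 mm (x) by 144 mm (y).
- catch (a point): Top of the catch: a steel post 8 mm square, 46 mm high, standing on the face at (0, -55) mm in the slot frame; same axes as the slot.
- hasp_hinge (a point): Middle of the hasp's hinge axis, at (0, 58, 38) mm in the slot frame, same axes. The hinge axis runs along x. It sits between two fixed steel ears 43 mm high on the face, at x = -24 to -18 and 18 to 24 mm, 12 mm thick along y.
- hasp (a joint): Angle of the hasp: 0 = fully down over its catch (a stop), grows as it is swung up and over to the +y side, 2.9 = stop, laid right back. The hinge is stiff (0.22 N m, about 2 N at the strap's end) and stays where it is left. It starts down, 0 to 0.3 rad.
- hasp_end (a point): Place to pinch the strap by its long edges (along the hinge axis; it turns between the pads), 122 mm from the hinge: at hinge + 122 mm * (-cos q along y, + sin q along z) of the hinge frame at angle q. Steel strap 28 mm wide, 5 mm thick, 138 mm long, with a 14 mm wide opening 102 to 124 mm from the hinge for the catch. Down, its underside is 35.5 mm above the face.
- rack: Low grey plastic drying rack fixed to the counter, 130 mm (x) by 90 mm (y), 80 mm tall at its middle walls, whose 10 mm wide slot along x holds the scraper upright; outer walls at y = +-34 mm, 45 mm tall. Origin: centre of its underside.
- scraper: Dough scraper, 150 to 310 g: steel blade 100 mm wide (x), 4 mm thick (y), reaching 70 mm below a dark wooden handle bar 112 (x) by 24 (y) by 32 mm (z). Origin: centre of the handle's underside, z up through the handle. Starts upright in the rack, handle resting on the 80 mm walls. Either way round fits. Home: origin at the slot point, z along the slot's z, handle stopped by the face.
- bowl: Bystander: loose blue bowl, 120 mm across, 50 mm high; origin centre of underside.
- jar: Bystander: loose glass jar with steel lid, 70 mm across, 110 mm high; origin centre of underside.
- mug: Bystander: loose white mug, 80 mm across, 90 mm high; origin centre of underside.

How it is judged:
By the outcome, as a careful person would: the job done as asked, in the order asked, and still so for the second after the job is handed in, with the robot touching nothing.
It also fails if it takes over 72 s, if anything falls off the work surface, if the arm or the gripper's body presses on something with over 40 N, if the wrist force passes 120 N, or if a joint passes its speed limit or range.

## Working session

There is one attempt and no reset: what is moved stays moved. The work goes in short steps, Python scripts to look and compute and a tool call to move; the robot and the scene stay as the last step left them, time stands still between calls to the robot, and variables do not carry over. Pictures are saved under pics/ and viewed, at most 13 in all, crops included, and the job is handed in when it is done.

Besides the shell and the picture viewer there is one more tool, called after "Request:" by a JSON object that holds its "name" and its "arguments". apply_moves: Moves the arm, as the interface text tells. Its arguments: {"type":"object","properties":{"steps":{"type":"array"}},"required":["steps"]}

```bash
ls; mkdir -p pics; python3 - <<'E'
from plant import env
import cv2,numpy as np
s=env.read_state();print({k:np.round(v,3).tolist() for k,v in s.items()})
ims=[]
for c in("scene","top","wrist"):
    r=env.read_camera(c);ims.append(r["img"]);print(c,r["mtx"].tolist(),r["dist_coeffs"],np.round(r["cam_to_world"],3).tolist())
    for n in("block","rack","scraper","hasp","bowl","jar","mug"):
        d=env.cut_out(c,n);print(n,[(round(x["conf"],2),list(x["extent"])) for x in d[:2]])
for i,m in enumerate(ims[:2]): cv2.imwrite(f"pics/a{i}.png",cv2.resize(m[:,:,::-1],(800,600)))
E
```

```text
pics
{'t': 0.0, 'joint_pos': [63.414, 19.131, 2.286, 84.011, -0.767, 76.966, -3.353], 'qd': [0.035, -0.041, 0.024, 0.039, -0.017, 0.005, -0.024], 'joint_torque': [-0.001, -65.636, 1.335, -40.381, -0.06, 0.045, 0.0], 'ee_pos': [0.232, -0.607, 0.222], 'orientation': [[0.934, 0.357, -0.001], [0.357, -0.934, 0.001], [-0.0, -0.002, -1.0]], 'ft_force': [-0.379, 0.019, -0.478], 'moment': [0.01, 0.039, -0.005], 'grip_force': 0.0, 'grip_width': 0.087}
scene [[408.75342598174444, 0.0, 258.8885824492966], [0.0, 408.75342598174444, 187.3705016332049], [0.0, 0.0, 1.0]] [-0.04693548  0.          0.          0.          0.        ] [[0.609, 0.653, -0.45, 1.082], [0.793, -0.506, 0.339, -0.374], [-0.006, -0.563, -0.826, 1.015], [0.0, 0.0, 0.0, 1.0]]
block [(0.81, [286.3, 138.8, 370.5, 231.1])]
rack [(0.62, [209.7, 211.5, 262.8, 267.9])]
scraper [(0.95, [216.2, 204.1, 250.1, 246.7])]
hasp [(0.63, [301.5, 141.0, 340.1, 164.1])]
bowl [(0.95, [300.1, 105.2, 336.7, 132.0])]
jar [(0.89, [289.8, 212.9, 314.5, 254.9])]
mug []
top [[413.8795917538025, 0.0, 260.79243642852896], [0.0, 413.8795917538025, 195.997
[... 247 characters left out ...]
.7])]
rack [(0.59, [294.8, 155.1, 332.7, 204.4])]
scraper [(0.87, [313.2, 158.3, 324.3, 204.7])]
hasp [(0.66, [159.3, 172.3, 218.8, 187.5])]
bowl [(0.9, [112.2, 226.3, 159.9, 275.7]), (0.42, [158.4, 132.7, 221.6, 197.1])]
jar [(0.87, [247.4, 121.1, 273.8, 152.2]), (0.61, [155.7, 129.9, 222.7, 193.5])]
mug [(0.56, [356.3, 238.2, 411.0, 278.0])]
wrist [[328.9932318400178, 0.0, 255.72326197065655], [0.0, 328.9932318400178, 190.81320312392336], [0.0, 0.0, 1.0]] [-0.02287007  0.          0.          0.          0.        ] [[0.357, -0.905, -0.232, 0.295], [-0.934, -0.346, -0.09, -0.583], [0.001, 0.249, -0.968, 0.384], [0.0, 0.0, 0.0, 1.0]]
block []
rack []
scraper []
hasp []
bowl []
jar []
mug []
```

View pics/a0.png

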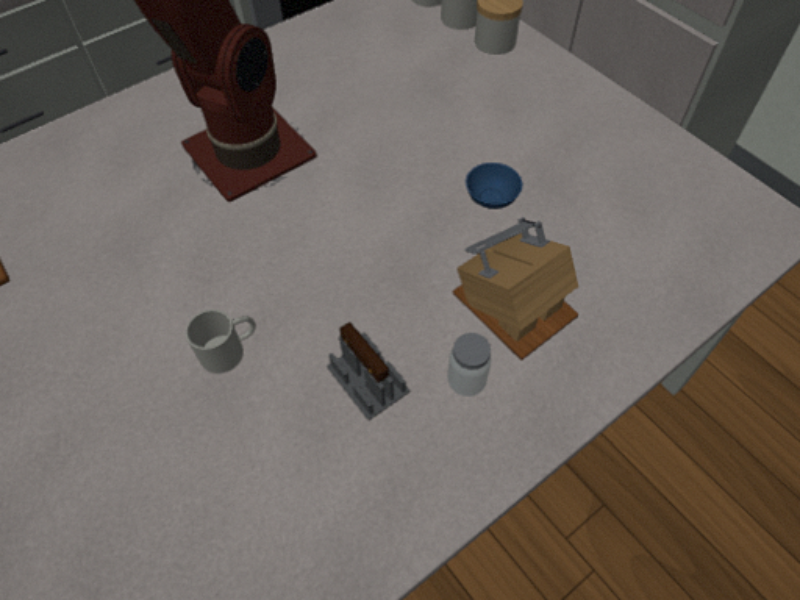

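View pics/a1.png

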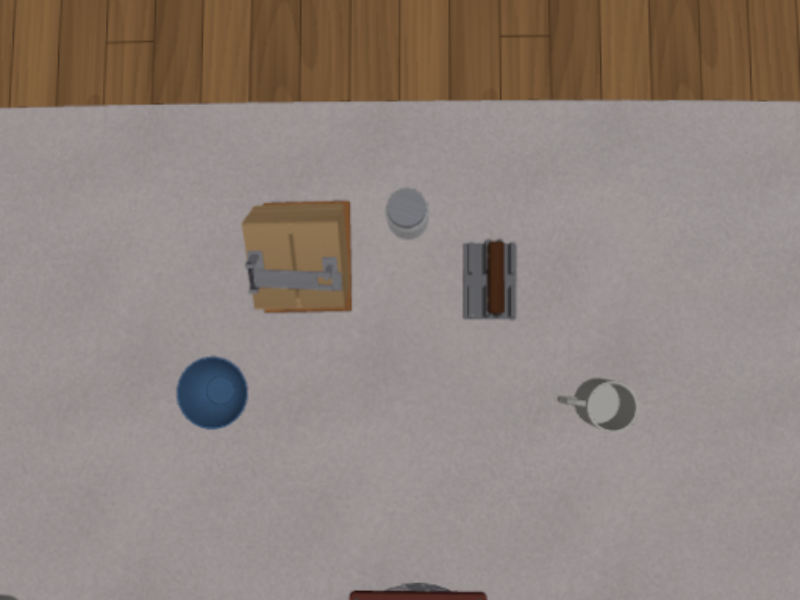

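The scene shows the hasp lying down over the slot. In the top view (800 px scale) the hinge is at (255,272), the catch at (330,275) and the slot runs (292,235)-(298,305). The scraper handle runs (497,242)-(495,314). The block yaw is near 0.

```bash
cat > h.py <<'E'
from plant import env
import cv2,numpy as np
from scipy.spatial.transform import Rotation as R
def ray(r,px):
    p=cv2.undistortPoints(np.array(px,float).reshape(-1,1,2),r["mtx"],r["dist_coeffs"])[:,0]
    M=np.array(r["cam_to_world"]);return M[:3,3],np.c_[p,np.ones(len(p))]@M[:3,:3].T
def onz(r,px,z):
    o,d=ray(r,px);return o+d*((z-o[2])/d[:,2])[:,None]
def proj(r,P):
    M=np.linalg.inv(r["cam_to_world"])
    return cv2.projectPoints(np.array(P,float).reshape(-1,1,3),cv2.Rodrigues(M[:3,:3])[0],M[:3,3],r["mtx"],r["dist_coeffs"])[0][:,0]
def fr(yaw,tilt,flip=0):  # tool frame; flip 0: y along -slot y (x upslope); 1: x along +slot y
    n=np.array([np.sin(tilt),0,-np.cos(tilt)]);x=np.array([np.cos(tilt),0,np.sin(tilt)])
    if flip: x=np.array([0,1.,0])
    return R.from_euler('z',yaw).as_matrix()@np.c_[x,np.cross(n,x),n]
def slotfr(yaw): # columns slot axes
    t=np.pi/6;return R.from_euler('z',yaw).as_matrix()@np.array([[np.cos(t),0,-np.sin(t)],[0,1,0],[np.sin(t),0,np.cos(t)]])
def plan(p1,R1,claw,n=None,p0=None,R0=None,step=.045,rmax=.14):
    s=env.read_state();p=np.array(s["ee_pos"] if p0 is None else p0);Q=np.array(s["orientation"] if R0 is None else R0)
    p1=np.array(p1);w=R.from_matrix(Q.T@R1).as_rotvec()
    if n is None:n=int(max(1,np.ceil(np.linalg.norm(p1-p)/step),np.ceil(np.linalg.norm(w)/rmax)))
    d=(p1-p)/n;rows=[]
    for i in range(n):
        rows.append([claw]+list(np.round(Q.T@d,4)+0.)+list(np.round(w/n,3)+0.));Q=Q@R.from_rotvec(w/n).as_matrix()
    for i in range(0,n,5):print([float(v) for r in rows[i:i+5] for v in r])
    print(n,"rows")
def st():
    s=env.read_state();print("t",round(s["t"],2),"p",np.round(s["ee_pos"],4),"F",np.round(s["ft_force"],1),"w",round(s["grip_width"],4),"g",s["grip_force"]);print(np.round(s["orientation"],3).tolist(),np.round(s["joint_pos"],1))
    return s
E
python3 - <<'E'
from h import *
r=env.read_camera("top")
k=.64
print(onz(r,[[292*k,235*k],[298*k,305*k],[295*k,270*k]],.118), "handle",onz(r,[[497*k,242*k],[495*k,314*k]],.112))
print("jar",onz(r,[[406*k,208*k]],.11),"bowl",onz(r,[[212*k,392*k]],.05),"mug",onz(r,[[608*k,405*k]],.09),"catch",onz(r,[[330*k,275*k]],.158))
plan([.61,.09,.40],fr(0,np.pi/6,1),.087)
E
```

```text
[[0.69827643 0.19194444 0.118     ]
 [0.59027514 0.18156627 0.118     ]
 [0.64409615 0.18671575 0.118     ]] handle [[ 0.68734323 -0.12350513  0.112     ]
 [ 0.57662349 -0.11968912  0.112     ]]
jar [[0.74100846 0.01647947 0.11      ]] bowl [[0.45133904 0.33542146 0.05      ]] mug [[ 0.43606085 -0.29672891  0.09      ]] catch [[0.63230489 0.12691773 0.158     ]]
[0.087, 0.0317, -0.0272, -0.0093, -0.024, 0.017, -0.062, 0.087, 0.0335, -0.0249, -0.0094, -0.024, 0.017, -0.062, 0.087, 0.0351, -0.0226, -0.0094, -0.024, 0.017, -0.062, 0.087, 0.0366, -0.0201, -0.0094, -0.024, 0.017, -0.062, 0.087, 0.0379, -0.0176, -0.0092, -0.024, 0.017, -0.062]
[0.087, 0.039, -0.015, -0.0089, -0.024, 0.017, -0.062, 0.087, 0.04, -0.0123, -0.0086, -0.024, 0.017, -0.062, 0.087, 0.0409, -0.0096, -0.0082, -0.024, 0.017, -0.062, 0.087, 0.0415, -0.0069, -0.0077, -0.024, 0.017, -0.062, 0.087, 0.042, -0.0041, -0.0072, -0.024, 0.017, -0.062]
[0.087, 0.0423, -0.0014, -0.0065, -0.024, 0.017, -0.062, 0.087, 0.0424, 0.0014, -0.0058, -0.024, 0.017, -0.062, 0.087, 0.0423, 0.0042, -0.0051, -0.024, 0.017, -0.062, 0.087, 0.042, 0.0069, -0.0042, -0.024, 0.017, -0.062, 0.087, 0.0416, 0.0096, -0.0033, -0.024, 0.017, -0.062]
[0.087, 0.0409, 0.0122, -0.0024, -0.024, 0.017, -0.062, 0.087, 0.0401, 0.0148, -0.0014, -0.024, 0.017, -0.062, 0.087, 0.0391, 0.0172, -0.0003, -0.024, 0.017, -0.062, 0.087, 0.038, 0.0196, 0.0007, -0.024, 0.017, -0.062]
19 rows
```

```bash
python3 - <<'E'
from h import *
plan([.53,.20,.31],fr(0,np.pi/6,1),.087)
E
```

```text
[0.087, 0.0283, -0.0324, -0.0044, -0.023, 0.016, -0.059, 0.087, 0.0302, -0.0306, -0.0046, -0.023, 0.016, -0.059, 0.087, 0.0321, -0.0286, -0.0048, -0.023, 0.016, -0.059, 0.087, 0.0338, -0.0266, -0.0049, -0.023, 0.016, -0.059, 0.087, 0.0353, -0.0244, -0.005, -0.023, 0.016, -0.059]
[0.087, 0.0368, -0.0222, -0.0049, -0.023, 0.016, -0.059, 0.087, 0.0381, -0.0199, -0.0048, -0.023, 0.016, -0.059, 0.087, 0.0393, -0.0175, -0.0046, -0.023, 0.016, -0.059, 0.087, 0.0403, -0.015, -0.0044, -0.023, 0.016, -0.059, 0.087, 0.0412, -0.0125, -0.0041, -0.023, 0.016, -0.059]
[0.087, 0.0419, -0.01, -0.0037, -0.023, 0.016, -0.059, 0.087, 0.0425, -0.0074, -0.0032, -0.023, 0.016, -0.059, 0.087, 0.0429, -0.0049, -0.0027, -0.023, 0.016, -0.059, 0.087, 0.0431, -0.0023, -0.0021, -0.023, 0.016, -0.059, 0.087, 0.0432, 0.0003, -0.0014, -0.023, 0.016, -0.059]
[0.087, 0.0431, 0.0029, -0.0007, -0.023, 0.016, -0.059, 0.087, 0.0429, 0.0054, 0.0001, -0.023, 0.016, -0.059, 0.087, 0.0425, 0.0079, 0.0009, -0.023, 0.016, -0.059, 0.087, 0.0419, 0.0104, 0.0018, -0.023, 0.016, -0.059, 0.087, 0.0412, 0.0128, 0.0027, -0.023, 0.016, -0.059]
20 rows
```

Request:
{"name": "apply_moves", "arguments": {"steps": [0.087,0.028,-0.032,-0.004,-0.023,0.016,-0.059,0.087,0.03,-0.031,-0.005,-0.023,0.016,-0.059,0.087,0.032,-0.029,-0.005,-0.023,0.016,-0.059,0.087,0.034,-0.027,-0.005,-0.023,0.016,-0.059,0.087,0.035,-0.024,-0.005,-0.023,0.016,-0.059]}}

```text
t: 1.75
ee_pos: [0.3059, -0.4035, 0.245]
orientation: [[0.784, 0.607, 0.127], [0.617, -0.784, -0.061], [0.062, 0.126, -0.99]]
ft_force: [0.7, 0.2, 0.7]
grip_width: 0.0872
grip_force: 0.0
```

Request:
{"name": "apply_moves", "arguments": {"steps": [0.087,0.037,-0.022,-0.005,-0.023,0.016,-0.059,0.087,0.038,-0.02,-0.005,-0.023,0.016,-0.059,0.087,0.039,-0.018,-0.005,-0.023,0.016,-0.059,0.087,0.04,-0.015,-0.004,-0.023,0.016,-0.059,0.087,0.041,-0.012,-0.004,-0.023,0.016,-0.059]}}

```text
t: 2.25
ee_pos: [0.3796, -0.2022, 0.2673]
orientation: [[0.562, 0.785, 0.262], [0.823, -0.562, -0.082], [0.083, 0.261, -0.962]]
ft_force: [0.3, -0.4, 1.2]
grip_width: 0.0872
grip_force: 0.0
```

Request:
{"name": "apply_moves", "arguments": {"steps": [0.087,0.042,-0.01,-0.004,-0.023,0.016,-0.059,0.087,0.042,-0.007,-0.003,-0.023,0.016,-0.059,0.087,0.043,-0.005,-0.003,-0.023,0.016,-0.059,0.087,0.043,-0.002,-0.002,-0.023,0.016,-0.059,0.087,0.043,0.0,-0.001,-0.023,0.016,-0.059]}}

```text
t: 2.75
ee_pos: [0.46, -0.0244, 0.2863]
orientation: [[0.316, 0.873, 0.373], [0.947, -0.316, -0.061], [0.065, 0.372, -0.926]]
ft_force: [0.5, -0.2, -0.4]
grip_width: 0.087
grip_force: 0.0
```

Request:
{"name": "apply_moves", "arguments": {"steps": [0.087,0.043,0.003,-0.001,-0.023,0.016,-0.059,0.087,0.043,0.005,0.0,-0.023,0.016,-0.059,0.087,0.042,0.008,0.001,-0.023,0.016,-0.059,0.087,0.042,0.01,0.002,-0.023,0.016,-0.059,0.087,0.041,0.013,0.003,-0.023,0.016,-0.059]}}

```text
t: 3.25
ee_pos: [0.5394, 0.1743, 0.3085]
orientation: [[0.022, 0.873, 0.488], [1.0, -0.024, -0.002], [0.01, 0.487, -0.873]]
ft_force: [-0.4, 0.4, -0.8]
grip_width: 0.0869
grip_force: 0.0
```

```bash
python3 - <<'E'
from h import *
import pickle
s=st()
r=env.read_camera("wrist");pickle.dump(r,open("w1.pkl","wb"))
print(np.round(r["cam_to_world"],4).tolist())
for n in("block","hasp","catch","bowl","jar"):
    d=env.cut_out("wrist",n);print(n,[(round(x["conf"],2),list(x["extent"])) for x in d[:2]])
cv2.imwrite("pics/b.png",cv2.resize(r["img"][:,:,::-1],(800,600),interpolation=cv2.INTER_CUBIC))
E
```

```text
t 3.25 p [0.5394 0.1743 0.3085] F [-0.4  0.4 -0.8] w 0.0869 g 0.0
[[0.022, 0.873, 0.488], [1.0, -0.024, -0.002], [0.01, 0.487, -0.873]] [  8.5 -12.  -34.5 110.7   7.7  53.3 -31.6]
[[0.8728, -0.142, 0.4669, 0.4613], [-0.0228, -0.9676, -0.2516, 0.2427], [0.4875, 0.2089, -0.8478, 0.4499], [0.0, 0.0, 0.0, 1.0]]
block [(0.56, [170.9, 86.7, 328.1, 237.7])]
hasp [(0.71, [237.8, 98.3, 273.4, 234.0]), (0.62, [259.4, 223.2, 319.9, 282.2])]
catch [(0.81, [194.7, 88.2, 322.5, 237.3])]
bowl [(0.93, [0.6, 0.0, 108.1, 74.1])]
jar [(0.77, [258.5, 219.6, 323.9, 284.0])]
```

View pics/b.png

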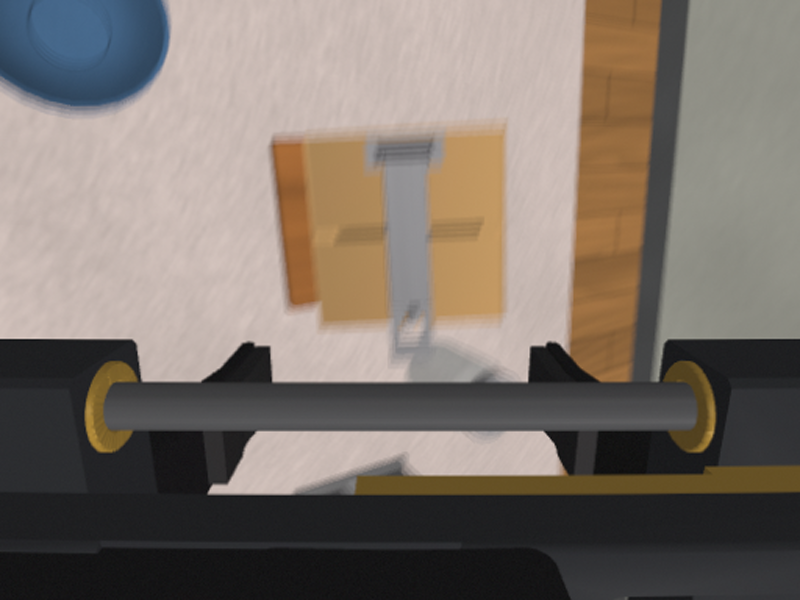

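The shot is blurred by motion. It shows the face at (305-505,125-325), the slot at (335-480,232), and the strap down at x≈410. I'll go closer and let the arm settle.

```bash
python3 - <<'E'
from h import *
plan([.565,.157,.257],fr(0,np.pi/6,1),.087,n=3)
E
```

```text
[0.087, -0.0046, -0.0005, 0.019, -0.006, 0.002, -0.009, 0.087, -0.0047, -0.0006, 0.019, -0.006, 0.002, -0.009, 0.087, -0.0047, -0.0008, 0.019, -0.006, 0.002, -0.009]
3 rows
```

Request:
{"name": "apply_moves", "arguments": {"steps": [0.087,-0.005,-0.001,0.019,-0.006,0.002,-0.009,0.087,-0.005,-0.001,0.019,-0.006,0.002,-0.009,0.087,-0.005,-0.001,0.019,-0.006,0.002,-0.009,0.087,0,0,0,0,0,0,0.087,0,0,0,0,0,0]}}

```text
t: 4.05
ee_pos: [0.5641, 0.1564, 0.2569]
orientation: [[0.0, 0.865, 0.501], [1.0, -0.001, 0.001], [0.002, 0.501, -0.865]]
ft_force: [0.7, -0.2, -0.2]
grip_width: 0.0871
grip_force: 0.0
```

```bash
python3 - <<'E'
from h import *
import pickle
s=st()
r=env.read_camera("wrist");r["st"]=s;pickle.dump(r,open("w2.pkl","wb"))
for n in("block","hasp"):
    d=env.cut_out("wrist",n);print(n,[(round(x["conf"],2),list(x["extent"])) for x in d[:2]])
cv2.imwrite("pics/c.png",cv2.resize(r["img"][0:240,140:460][:,:,::-1],(800,600),interpolation=cv2.INTER_CUBIC))
for c in("scene","top"):pickle.dump(env.read_camera(c),open(c+"1.pkl","wb"))
E
```

```text
t 4.05 p [0.5641 0.1564 0.2569] F [ 0.7 -0.2 -0.2] w 0.0871 g 0.0
[[0.0, 0.865, 0.501], [1.0, -0.001, 0.001], [0.002, 0.501, -0.865]] [  9.6  -8.4 -34.2 114.6  10.8  45.4 -31.3]
block [(0.77, [161.7, 63.8, 341.4, 243.8])]
hasp [(0.98, [240.6, 78.3, 281.3, 241.8])]
```

View pics/c.png

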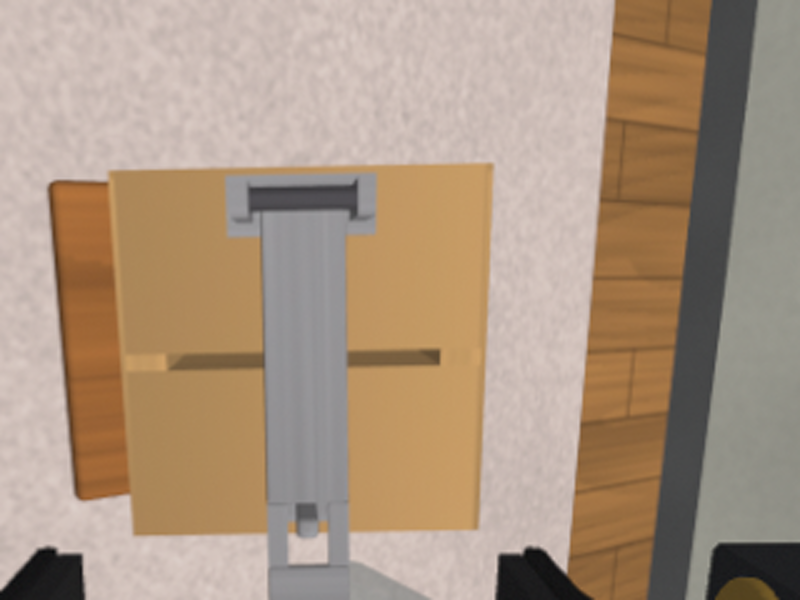

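Face corners in the crop are (109,171), (492,163), (478,528) and (134,535). The slot ends are (167,362) and (440,357), and the strap opening spans rows 502-568 at x 287-328.

```bash
cat > fit.py <<'E'
from h import *
import pickle
from scipy.optimize import least_squares as LS
r=pickle.load(open("w2.pkl","rb"))
cp=np.array([[109,171],[492,163],[478,528],[134,535],[167,362],[440,357]],float)/2.5+[140,0]-.3
S=np.array([[-70,72,0],[70,72,0],[70,-72,0],[-70,-72,0],[-54,0,0],[54,0,0]])/1e3
f=lambda v,z=.118:np.array([v[0],v[1],z])+S@slotfr(v[2]).T
s1=LS(lambda v:(proj(r,f(v))-cp).ravel(),[.644,.187,0]);print(s1.x,np.round(s1.fun.reshape(-1,2),1).tolist())
s2=LS(lambda v:(proj(r,f(v,v[3]))-cp).ravel(),[.644,.187,0,.118]);print("free z",s2.x,np.round(s2.fun.reshape(-1,2),1).tolist())
v=s1.x;P=np.array([v[0],v[1],.118]);A=slotfr(v[2])
op=np.array([[307,502],[307,568]])/2.5+[140,0]-.3
def hp(q,dz=0):return np.array([P+A@np.array([0,.058-L*np.cos(q)+.0025*np.sin(q),.038+L*np.sin(q)+.0025*np.cos(q)]) for L in(.102,.124)])
q=LS(lambda q:(proj(r,hp(q[0]))-op).ravel(),[.1]);print("q",q.x,q.fun)
for c in("top","scene"):
    t=pickle.load(open(c+"1.pkl","rb"));print(c,np.round(proj(t,f(s1.x)),1).tolist())
    pp=np.round(proj(t,f(s1.x))*1).astype(int);m=t["img"][:,:,::-1].copy();x0=max(pp[:,0].min()-20,0);y0=max(pp[:,1].min()-25,0)
    m=cv2.resize(m[y0:y0+100,x0:x0+133],(532,400),interpolation=cv2.INTER_CUBIC)
    for p in proj(t,f(s1.x)):cv2.circle(m,tuple(np.round((p-[x0,y0]+.5)*4).astype(int)),2,(0,0,255),-1)
    cv2.imwrite(f"pics/o_{c}.png",m)
a=cv2.imread("pics/o_top.png");b=cv2.imread("pics/o_scene.png");cv2.imwrite("pics/o.png",cv2.resize(np.hstack([a,b]),(800,301)))
E
python3 fit.py
```

```text
[0.64963804 0.18924802 0.02298312] [[1.3, -0.5], [-1.5, -0.4], [-1.6, 0.6], [1.6, 0.4], [-0.4, 0.0], [0.2, -0.2]]
free z [0.64884335 0.18935789 0.02310441 0.11946119] [[0.9, -0.9], [-1.0, -0.8], [-1.2, 1.0], [1.3, 0.8], [-0.6, 0.1], [0.5, -0.1]]
q [0.149695] [ 0.37377935  0.65902179  0.81845637 -0.44293874]
top [[162.1, 197.1], [153.8, 143.8], [215.3, 142.0], [219.9, 195.8], [190.2, 190.7], [185.2, 149.4]]
scene [[328.9, 147.0], [363.9, 157.2], [325.5, 185.0], [292.4, 171.7], [314.6, 160.3], [340.9, 169.3]]
```

View pics/o.png

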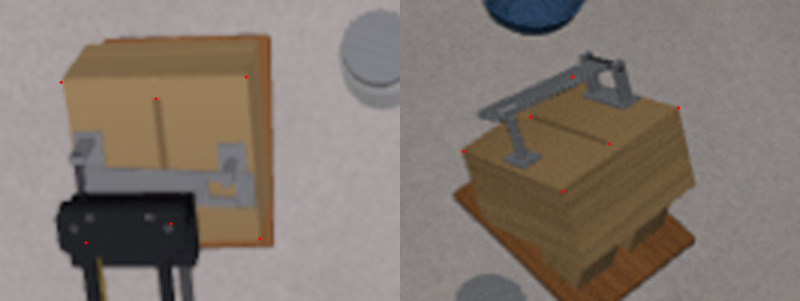

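```bash
cat >> h.py <<'E'
YAW=.023;P=np.array([.649,.189,.118]);A=slotfr(YAW)
def sp(*v):return P+A@(np.array(v)/1e3)
def loc():
    s=env.read_state();p=A.T@(np.array(s["ee_pos"])-P)*1e3;Q=A.T@np.array(s["orientation"]);print("slot-frame tcp mm",np.round(p,1),"z",np.round(Q[:,2],3),"x",np.round(Q[:,0],3));return p,Q
E
python3 - <<'E'
from h import *
T=fr(YAW,np.pi/6,1);loc()
pre=sp(0,-62.6,92);plan(pre,T,.06,n=4)
plan(sp(0,-62.6,38),T,.06,n=3,p0=pre,R0=T)
E
```

```text
slot-frame tcp mm [ -3.9 -29.4 163.7] z [ 0.003 -0.009 -1.   ] x [ 0.019  1.    -0.009]
[0.06, -0.0081, 0.0011, 0.018, 0.001, 0.002, -0.005, 0.06, -0.0082, 0.001, 0.018, 0.001, 0.002, -0.005, 0.06, -0.0082, 0.001, 0.018, 0.001, 0.002, -0.005, 0.06, -0.0082, 0.001, 0.0179, 0.001, 0.002, -0.005]
4 rows
[0.06, 0.0, 0.0, 0.018, 0.0, 0.0, 0.0, 0.06, 0.0, 0.0, 0.018, 0.0, 0.0, 0.0, 0.06, 0.0, 0.0, 0.018, 0.0, 0.0, 0.0]
3 rows
```

Request:
{"name": "apply_moves", "arguments": {"steps": [0.06,-0.008,0.001,0.018,0.001,0.002,-0.005,0.06,-0.008,0.001,0.018,0.001,0.002,-0.005,0.06,-0.008,0.001,0.018,0.001,0.002,-0.005,0.06,-0.008,0.001,0.018,0.001,0.002,-0.005,0.06,0,0,0,0,0,0]}}

```text
t: 4.8
ee_pos: [0.6038, 0.124, 0.1943]
orientation: [[-0.021, 0.868, 0.495], [1.0, 0.019, 0.009], [-0.002, 0.495, -0.869]]
ft_force: [-0.2, 0.1, -0.2]
grip_width: 0.0613
grip_force: 0.0
```

Request:
{"name": "apply_moves", "arguments": {"steps": [0.06,0,0,0.018,0,0,0,0.06,0,0,0.018,0,0,0,0.06,0,0,0.018,0,0,0,0.06,0,0,0,0,0,0]}}

```text
t: 5.2
ee_pos: [0.6306, 0.1265, 0.1484]
orientation: [[-0.023, 0.868, 0.496], [1.0, 0.021, 0.01], [-0.001, 0.496, -0.868]]
ft_force: [0.0, -0.2, 0.2]
grip_width: 0.0604
grip_force: 0.0
```

```bash
python3 - <<'E'
from h import *
st();loc()
r=env.read_camera("wrist")
cv2.imwrite("pics/d.png",cv2.resize(r["img"][:,:,::-1],(640,480)))
E
```

```text
t 5.2 p [0.6306 0.1265 0.1484] F [ 0.  -0.2  0.2] w 0.0604 g 0.0
[[-0.023, 0.868, 0.496], [1.0, 0.021, 0.01], [-0.001, 0.496, -0.868]] [ 10.4   5.7 -32.4 116.3  24.1  32.8 -37.2]
slot-frame tcp mm [ -2.  -62.1  36.3] z [-0.004 -0.001 -1.   ] x [-0.001  1.    -0.001]
```

View pics/d.png

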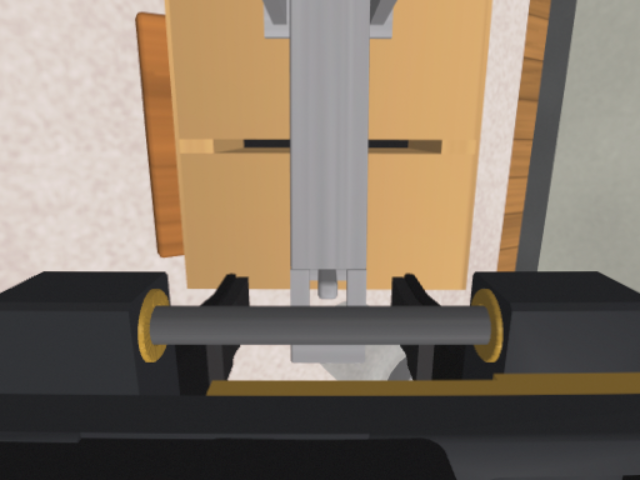

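The strap spans x=290-367 between the fingers (248 and 393), so it's about 2-3 mm off centre. I'll shift and close.

Request:
{"name": "apply_moves", "arguments": {"steps": [0.05,0,0.002,0,0,0,0,0,0,0,0,0,0,0,0,0,0,0,0,0,0,0,0,0,0,0,0,0,0,0,0,0,0,0,0]}}

```text
t: 5.75
ee_pos: [0.6327, 0.1262, 0.1508]
orientation: [[-0.023, 0.867, 0.498], [1.0, 0.021, 0.01], [-0.001, 0.499, -0.867]]
ft_force: [0.3, 0.5, 0.1]
grip_width: 0.0281
grip_force: 1.4
```

```bash
cat > arc.py <<'E'
from h import *
import sys
# arc in tool frame ~ slot frame: tool x=+y slot, tool z=-z slot
q0,q1,n=float(sys.argv[1]),float(sys.argv[2]),int(sys.argv[3]);c=sys.argv[4]
q=np.linspace(q0,q1,n+1);x=-122*np.cos(q);z=-122*np.sin(q)
dx,dz=np.diff(x)/1e3,np.diff(z)/1e3
for i in range(0,n,5):print([float(v) for j in range(i,min(i+5,n)) for v in (float(c),round(dx[j],4),0,round(dz[j],4),0,0,0)])
E
python3 - <<'E'
from h import *
st();loc()
E
python3 arc.py .15 2.85 25 0
```

```text
t 5.75 p [0.6327 0.1262 0.1508] F [0.3 0.5 0.1] w 0.0281 g 1.3729015891543828
[[-0.023, 0.867, 0.498], [1.0, 0.021, 0.01], [-0.001, 0.499, -0.867]] [ 10.4   5.7 -32.4 116.   24.1  32.9 -37.1]
slot-frame tcp mm [  1.1 -62.4  37.3] z [-0.002 -0.001 -1.   ] x [-0.001  1.    -0.001]
[0.0, 0.0027, 0.0, -0.0129, 0.0, 0.0, 0.0, 0.0, 0.004, 0.0, -0.0125, 0.0, 0.0, 0.0, 0.0, 0.0054, 0.0, -0.012, 0.0, 0.0, 0.0, 0.0, 0.0066, 0.0, -0.0114, 0.0, 0.0, 0.0, 0.0, 0.0078, 0.0, -0.0106, 0.0, 0.0, 0.0]
[0.0, 0.0089, 0.0, -0.0097, 0.0, 0.0, 0.0, 0.0, 0.0099, 0.0, -0.0087, 0.0, 0.0, 0.0, 0.0, 0.0108, 0.0, -0.0076, 0.0, 0.0, 0.0, 0.0, 0.0115, 0.0, -0.0063, 0.0, 0.0, 0.0, 0.0, 0.0122, 0.0, -0.0051, 0.0, 0.0, 0.0]
[0.0, 0.0126, 0.0, -0.0037, 0.0, 0.0, 0.0, 0.0, 0.013, 0.0, -0.0023, 0.0, 0.0, 0.0, 0.0, 0.0131, 0.0, -0.0009, 0.0, 0.0, 0.0, 0.0, 0.0132, 0.0, 0.0005, 0.0, 0.0, 0.0, 0.0, 0.013, 0.0, 0.0019, 0.0, 0.0, 0.0]
[0.0, 0.0127, 0.0, 0.0033, 0.0, 0.0, 0.0, 0.0, 0.0123, 0.0, 0.0047, 0.0, 0.0, 0.0, 0.0, 0.0117, 0.0, 0.006, 0.0, 0.0, 0.0, 0.0, 0.011, 0.0, 0.0072, 0.0, 0.0, 0.0, 0.0, 0.0102, 0.0, 0.0083, 0.0, 0.0, 0.0]
[0.0, 0.0092, 0.0, 0.0094, 0.0, 0.0, 0.0, 0.0, 0.0082, 0.0, 0.0103, 0.0, 0.0, 0.0, 0.0, 0.007, 0.0, 0.0111, 0.0, 0.0, 0.0, 0.0, 0.0058, 0.0, 0.0118, 0.0, 0.0, 0.0, 0.0, 0.0045, 0.0, 0.0124, 0.0, 0.0, 0.0]
```

Request:
{"name": "apply_moves", "arguments": {"steps": [0.0,0.0027,0.0,-0.0129,0.0,0.0,0.0,0.0,0.004,0.0,-0.0125,0.0,0.0,0.0,0.0,0.0054,0.0,-0.012,0.0,0.0,0.0,0.0,0.0066,0.0,-0.0114,0.0,0.0,0.0,0.0,0.0078,0.0,-0.0106,0.0,0.0,0.0]}}

```text
t: 6.25
ee_pos: [0.6021, 0.1524, 0.2028]
orientation: [[-0.023, 0.867, 0.498], [1.0, 0.02, 0.01], [-0.002, 0.498, -0.867]]
ft_force: [6.1, 1.4, -4.8]
grip_width: 0.0271
grip_force: 30.0
```

Request:
{"name": "apply_moves", "arguments": {"steps": [0.0,0.0089,0.0,-0.0097,0.0,0.0,0.0,0.0,0.0099,0.0,-0.0087,0.0,0.0,0.0,0.0,0.0108,0.0,-0.0076,0.0,0.0,0.0,0.0,0.0115,0.0,-0.0063,0.0,0.0,0.0,0.0,0.0122,0.0,-0.0051,0.0,0.0,0.0]}}

```text
t: 6.75
ee_pos: [0.5825, 0.2051, 0.2349]
orientation: [[-0.022, 0.867, 0.498], [1.0, 0.02, 0.009], [-0.002, 0.498, -0.867]]
ft_force: [5.8, -2.8, -3.7]
grip_width: 0.0273
grip_force: 30.0
```

```bash
python3 - <<'E'
from h import *
st();loc()
for q in(.15+1.08,):print("expected",58-122*np.cos(q),19+122*np.sin(q))
E
```

```text
t 6.75 p [0.5825 0.2051 0.2349] F [ 5.8 -2.8 -3.7] w 0.0273 g 30.0085849082825
[[-0.022, 0.867, 0.498], [1.0, 0.02, 0.009], [-0.002, 0.498, -0.867]] [  6.8  -1.9 -38.  112.1  19.3  44.8 -41. ]
slot-frame tcp mm [  1.2  17.6 134.3] z [-0.002 -0.003 -1.   ] x [-0.     1.    -0.003]
expected 17.22299729081068 133.9836338356671
```

Tracking well.

Request:
{"name": "apply_moves", "arguments": {"steps": [0.0,0.0126,0.0,-0.0037,0.0,0.0,0.0,0.0,0.013,0.0,-0.0023,0.0,0.0,0.0,0.0,0.0131,0.0,-0.0009,0.0,0.0,0.0,0.0,0.0132,0.0,0.0005,0.0,0.0,0.0,0.0,0.013,0.0,0.0019,0.0,0.0,0.0]}}

```text
t: 7.25
ee_pos: [0.5788, 0.2706, 0.239]
orientation: [[-0.022, 0.866, 0.499], [1.0, 0.02, 0.009], [-0.002, 0.499, -0.867]]
ft_force: [1.2, -3.9, 1.1]
grip_width: 0.0274
grip_force: 30.0
```

Request:
{"name": "apply_moves", "arguments": {"steps": [0.0,0.0127,0.0,0.0033,0.0,0.0,0.0,0.0,0.0123,0.0,0.0047,0.0,0.0,0.0,0.0,0.0117,0.0,0.006,0.0,0.0,0.0,0.0,0.011,0.0,0.0072,0.0,0.0,0.0,0.0,0.0102,0.0,0.0083,0.0,0.0,0.0]}}

```text
t: 7.75
ee_pos: [0.5922, 0.3301, 0.2136]
orientation: [[-0.024, 0.866, 0.499], [1.0, 0.021, 0.012], [-0.0, 0.5, -0.866]]
ft_force: [0.3, -1.5, 4.4]
grip_width: 0.0271
grip_force: 30.0
```

Request:
{"name": "apply_moves", "arguments": {"steps": [0.0,0.0092,0.0,0.0094,0.0,0.0,0.0,0.0,0.0082,0.0,0.0103,0.0,0.0,0.0,0.0,0.007,0.0,0.0111,0.0,0.0,0.0,0.0,0.0058,0.0,0.0118,0.0,0.0,0.0,0.0,0.0045,0.0,0.0124,0.0,0.0,0.0]}}

```text
t: 8.25
ee_pos: [0.6191, 0.3663, 0.1657]
orientation: [[-0.025, 0.866, 0.5], [1.0, 0.021, 0.014], [0.002, 0.5, -0.866]]
ft_force: [0.6, 2.1, 4.7]
grip_width: 0.0274
grip_force: 30.0
```

```bash
python3 - <<'E'
from h import *
st();p,Q=loc()
print("q",np.arctan2(p[2]+19-38,-(p[1]-58)))
E
```

```text
t 8.25 p [0.6191 0.3663 0.1657] F [0.6 2.1 4.7] w 0.0274 g 30.000503025949
[[-0.025, 0.866, 0.5], [1.0, 0.021, 0.014], [0.002, 0.5, -0.866]] [ -9.1  18.8 -41.6 101.8  45.2  50.2 -71.1]
slot-frame tcp mm [  1.5 178.   54.2] z [-0.     0.002 -1.   ] x [-0.001  1.     0.002]
q 2.8558467421215776
```

Request:
{"name": "apply_moves", "arguments": {"steps": [0.0,0.001,0,0.0035,0,0,0,0.0,0.001,0,0.003,0,0,0,0,0,0,0,0,0,0]}}

```text
t: 8.55
ee_pos: [0.6223, 0.3682, 0.16]
orientation: [[-0.025, 0.866, 0.499], [1.0, 0.021, 0.014], [0.002, 0.499, -0.866]]
ft_force: [3.4, 4.4, 3.4]
grip_width: 0.0269
grip_force: 30.0
```

Request:
{"name": "apply_moves", "arguments": {"steps": [0.06,0,0,0,0,0,0,0.06,0,0,0,0,0,0,0.06,0,0,-0.01,0,0,0,0.06,0,0,-0.03,0,0,0,0.06,0,0,-0.045,0,0,0]}}

```text
t: 9.05
ee_pos: [0.5787, 0.3628, 0.231]
orientation: [[-0.021, 0.869, 0.494], [1.0, 0.02, 0.007], [-0.004, 0.494, -0.869]]
ft_force: [0.8, -0.9, 1.5]
grip_width: 0.0564
grip_force: 0.0
```

```bash
python3 - <<'E'
from h import *
st();loc()
import pickle
for c in("scene","top"):pickle.dump(env.read_camera(c),open(c+"2.pkl","wb"))
t=pickle.load(open("top1.pkl","rb"))
for n in("scraper","rack"):
  for c in("top","scene"):
    r=env.read_camera(c) 
    d=env.cut_out(c,n)
    if d:
        m=d[0]["region"].astype(np.uint8);print(n,c,d[0]["conf"],cv2.minAreaRect(np.argwhere(m)[:,::-1].astype(np.float32)))
T=fr(-.02,0,0)
plan([.57,-.118,.30],T,.06)
E
```

```text
t 9.05 p [0.5787 0.3628 0.231 ] F [ 0.8 -0.9  1.5] w 0.0564 g 0.0
[[-0.021, 0.869, 0.494], [1.0, 0.02, 0.007], [-0.004, 0.494, -0.869]] [ -6.9  11.6 -44.8 101.3  37.4  55.4 -66.1]
slot-frame tcp mm [ -0.9 175.4 131. ] z [-0.007 -0.004 -1.   ] x [-0.     1.    -0.004]
scraper top 0.87 ((316.9999694824219, 177.49998474121094), (44.99999237060547, 9.999998092651367), 90.0)
scraper scene 0.75 ((231.3413848876953, 225.69654846191406), (44.18020248413086, 14.36686897277832), 48.36646270751953)
rack top 0.62 ((312.5, 179.0), (50.0, 35.0), 90.0)
rack scene 0.57 ((233.08860778808594, 238.96685791015625), (52.84015655517578, 33.81052017211914), 51.07245635986328)
[0.06, -0.0401, 0.0013, -0.0057, 0.034, -0.035, 0.131, 0.06, -0.0398, 0.0064, -0.0045, 0.034, -0.035, 0.131, 0.06, -0.0388, 0.0114, -0.0034, 0.034, -0.035, 0.131, 0.06, -0.0371, 0.0163, -0.0025, 0.034, -0.035, 0.131, 0.06, -0.0347, 0.0209, -0.0019, 0.034, -0.035, 0.131]
[0.06, -0.0317, 0.0252, -0.0015, 0.034, -0.035, 0.131, 0.06, -0.0282, 0.0291, -0.0014, 0.034, -0.035, 0.131, 0.06, -0.0242, 0.0325, -0.0015, 0.034, -0.035, 0.131, 0.06, -0.0198, 0.0354, -0.0019, 0.034, -0.035, 0.131, 0.06, -0.0151, 0.0376, -0.0025, 0.034, -0.035, 0.131]
[0.06, -0.0102, 0.0391, -0.0034, 0.034, -0.035, 0.131, 0.06, -0.0051, 0.04, -0.0044, 0.034, -0.035, 0.131]
12 rows
```

Request:
{"name": "apply_moves", "arguments": {"steps": [0.06,-0.04,0.001,-0.006,0.034,-0.035,0.131,0.06,-0.04,0.006,-0.005,0.034,-0.035,0.131,0.06,-0.039,0.011,-0.003,0.034,-0.035,0.131,0.06,-0.037,0.016,-0.003,0.034,-0.035,0.131,0.06,-0.035,0.021,-0.002,0.034,-0.035,0.131]}}

```text
t: 10.05
ee_pos: [0.5736, 0.1623, 0.2613]
orientation: [[0.603, 0.739, 0.301], [0.79, -0.604, -0.102], [0.106, 0.299, -0.948]]
ft_force: [2.1, 0.8, -1.3]
grip_width: 0.0602
grip_force: 0.0
```

Request:
{"name": "apply_moves", "arguments": {"steps": [0.06,-0.032,0.025,-0.002,0.034,-0.035,0.131,0.06,-0.028,0.029,-0.001,0.034,-0.035,0.131,0.06,-0.024,0.032,-0.001,0.034,-0.035,0.131,0.06,-0.02,0.035,-0.002,0.034,-0.035,0.131,0.06,-0.015,0.038,-0.002,0.034,-0.035,0.131]}}

```text
t: 10.55
ee_pos: [0.5697, -0.0381, 0.2887]
orientation: [[0.97, 0.235, 0.071], [0.239, -0.969, -0.056], [0.056, 0.072, -0.996]]
ft_force: [1.4, 0.0, -0.1]
grip_width: 0.06
grip_force: 0.0
```

Request:
{"name": "apply_moves", "arguments": {"steps": [0.06,-0.01,0.039,-0.003,0.034,-0.035,0.131,0.06,-0.005,0.04,-0.004,0.034,-0.035,0.131,0.06,0,0,0,0,0,0,0.06,0,0,0,0,0,0]}}

```text
t: 10.95
ee_pos: [0.5687, -0.1185, 0.2982]
orientation: [[1.0, -0.02, -0.005], [-0.02, -1.0, 0.002], [-0.005, -0.002, -1.0]]
ft_force: [-0.5, 1.0, -0.2]
grip_width: 0.0604
grip_force: 0.0
```

```bash
python3 - <<'E'
from h import *
import pickle
st()
r=env.read_camera("wrist");pickle.dump(r,open("w3.pkl","wb"))
for n in("scraper","rack"):
    d=env.cut_out("wrist",n)
    for e in d[:1]:
        print(n,e["conf"],e["extent"],cv2.minAreaRect(np.argwhere(e["region"])[:,::-1].astype(np.float32)))
a=cv2.resize(r["img"][0:240,96:416][:,:,::-1],(800,600),interpolation=cv2.INTER_CUBIC)
cv2.imwrite("pics/e.png",a)
E
```

```text
t 10.95 p [ 0.5687 -0.1185  0.2982] F [-0.5  1.  -0.2] w 0.0604 g 0.0
[[1.0, -0.02, -0.005], [-0.02, -1.0, 0.002], [-0.005, -0.002, -1.0]] [ 24.1  10.9 -19.4  85.9   3.5  84.1 -86.6]
scraper 0.9 [248.0, 49.4, 269.5, 161.2] ((257.5, 105.0), (110.0, 23.0), 90.0)
rack 0.68 [222.8, 46.2, 293.8, 155.6] ((257.0, 100.0), (108.0, 70.0), 90.0)
```

View pics/e.png

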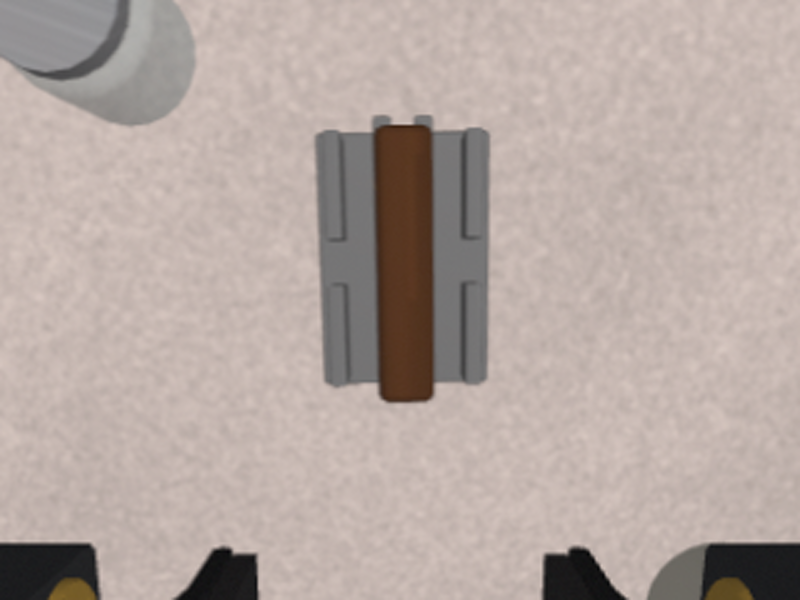

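The handle's top face runs from (404,125) to (407,401) in the crop, nearly in line with the tool. The finger tips are at x=257 and 543.

```bash
python3 - <<'E'
from h import *
import pickle
r=pickle.load(open("w3.pkl","rb"))
e=onz(r,np.array([[404,125],[407,401]])/2.5+[96,0]-.3,.112);c=e.mean(0);d=e[0]-e[1]
print(e,np.linalg.norm(d),c,np.arctan2(d[1],d[0]))
t=pickle.load(open("top2.pkl","rb"));print("top mask",onz(t,[[317,177.5],[318,155],[316.8,200]],.11))
yaw=np.arctan2(d[1],d[0]);T=fr(yaw,0,0)
pre=np.array([c[0],c[1],.15]);plan(pre,T,.06,n=5)
plan([c[0],c[1],.0845],T,.06,n=3,p0=pre,R0=T)
E
```

```text
[[ 0.68905386 -0.12200139  0.112     ]
 [ 0.5792716  -0.12124541  0.112     ]] 0.1097848594433634 [ 0.63416273 -0.1216234   0.112     ] -0.0068860519132022974
top mask [[ 0.63301177 -0.12075353  0.11      ]
 [ 0.68735264 -0.12354279  0.11      ]
 [ 0.57899752 -0.1199275   0.11      ]]
[0.06, 0.0132, 0.0011, 0.0297, 0.0, 0.001, -0.002, 0.06, 0.0132, 0.0011, 0.0297, 0.0, 0.001, -0.002, 0.06, 0.0132, 0.0011, 0.0297, 0.0, 0.001, -0.002, 0.06, 0.0132, 0.0011, 0.0298, 0.0, 0.001, -0.002, 0.06, 0.0131, 0.0011, 0.0298, 0.0, 0.001, -0.002]
5 rows
[0.06, 0.0, 0.0, 0.0218, 0.0, 0.0, 0.0, 0.06, 0.0, 0.0, 0.0218, 0.0, 0.0, 0.0, 0.06, 0.0, 0.0, 0.0218, 0.0, 0.0, 0.0]
3 rows
```

Request:
{"name": "apply_moves", "arguments": {"steps": [0.06,0.013,0.001,0.03,0,0.001,-0.002,0.06,0.013,0.001,0.03,0,0.001,-0.002,0.06,0.013,0.001,0.03,0,0.001,-0.002,0.06,0.013,0.001,0.03,0,0.001,-0.002,0.06,0.013,0.001,0.03,0,0.001,-0.002]}}

```text
t: 11.6
ee_pos: [0.6338, -0.1209, 0.1482]
orientation: [[1.0, -0.005, 0.002], [-0.005, -1.0, 0.002], [0.002, -0.002, -1.0]]
ft_force: [0.1, -0.2, -0.4]
grip_width: 0.0599
grip_force: 0.0
```

Request:
{"name": "apply_moves", "arguments": {"steps": [0.06,0,0,0.021,0,0,0,0.06,0,0,0.021,0,0,0,0.06,0,0,0.018,0,0,0,0.06,0,0,0,0,0,0,0.06,0,0,0,0,0,0]}}

```text
t: 12.1
ee_pos: [0.6335, -0.1214, 0.0896]
orientation: [[1.0, -0.006, 0.001], [-0.006, -1.0, 0.002], [0.001, -0.002, -1.0]]
ft_force: [0.3, -0.0, 0.8]
grip_width: 0.06
grip_force: 0.0
```

```bash
python3 - <<'E'
from h import *
st()
plan([.6342,-.1216,.0845],fr(-.007,0,0),.06,n=1)
E
```

```text
t 12.1 p [ 0.6335 -0.1214  0.0896] F [ 0.3 -0.   0.8] w 0.06 g 0.0
[[1.0, -0.006, 0.001], [-0.006, -1.0, 0.002], [0.001, -0.002, -1.0]] [ 21.5  25.3 -18.7  92.5   8.7  63.6 -89.8]
[0.06, 0.0007, 0.0002, 0.0051, -0.002, -0.001, 0.001]
1 rows
```

Request:
{"name": "apply_moves", "arguments": {"steps": [0.06,0.001,0,0.005,-0.002,-0.001,0.001,0,0,0,0,0,0,0,0,0,0,0,0,0,0,0,0,0,0,0,0,0,0,0,0,0,0,0,0]}}

```text
t: 12.6
ee_pos: [0.6345, -0.1227, 0.0844]
orientation: [[1.0, -0.009, 0.001], [-0.009, -1.0, -0.0], [0.001, 0.0, -1.0]]
ft_force: [-1.0, -0.8, -0.1]
grip_width: 0.0358
grip_force: 0.0
```

Request:
{"name": "apply_moves", "arguments": {"steps": [0,0,0,0,0,0,0,0,0,0,0,0,0,0]}}

```text
t: 12.8
ee_pos: [0.6344, -0.1226, 0.0842]
orientation: [[1.0, -0.009, 0.0], [-0.009, -1.0, -0.0], [0.0, 0.0, -1.0]]
ft_force: [-0.2, -0.3, 1.6]
grip_width: 0.0241
grip_force: 30.0
```

```bash
python3 - <<'E'
from h import *
s=st();print(np.round(s["moment"],2))
E
```

```text
t 12.8 p [ 0.6344 -0.1226  0.0842] F [-0.2 -0.3  1.6] w 0.0241 g 29.99959055799991
[[1.0, -0.009, 0.0], [-0.009, -1.0, -0.0], [0.0, 0.0, -1.0]] [ 21.4  25.7 -18.6  92.6   8.9  63.1 -90.1]
[ 0.09  0.03 -0.04]
```

Request:
{"name": "apply_moves", "arguments": {"steps": [0,0,0,-0.01,0,0,0,0,0,0,-0.025,0,0,0,0,0,0,-0.04,0,0,0,0,0,0,-0.045,0,0,0,0,0,0,-0.045,0,0,0]}}

```text
t: 13.3
ee_pos: [0.6338, -0.1225, 0.2511]
orientation: [[1.0, -0.009, -0.0], [-0.009, -1.0, -0.0], [-0.0, 0.0, -1.0]]
ft_force: [0.9, -0.8, -2.5]
grip_width: 0.0238
grip_force: 30.0
```

Request:
{"name": "apply_moves", "arguments": {"steps": [0,0,0,-0.045,0,0,0,0,0,0,0,0,0,0]}}

```text
t: 13.5
ee_pos: [0.6367, -0.1225, 0.3023]
orientation: [[1.0, -0.009, 0.011], [-0.009, -1.0, -0.002], [0.011, 0.002, -1.0]]
ft_force: [0.8, 0.3, -2.2]
grip_width: 0.0234
grip_force: 30.0
```

```bash
python3 - <<'E'
from h import *
st()
T=fr(YAW,np.pi/6,0);plan(sp(-60,0,170),T,0)
E
```

```text
t 13.5 p [ 0.6367 -0.1225  0.3023] F [ 0.8  0.3 -2.2] w 0.0234 g 29.999713827855885
[[1.0, -0.009, 0.011], [-0.009, -1.0, -0.002], [0.011, 0.002, -1.0]] [ 21.5  18.2 -19.3  76.6   6.   85.5 -87.8]
[0.0, -0.016, -0.0384, 0.0081, 0.001, 0.064, -0.004, 0.0, -0.0164, -0.0385, 0.0072, 0.001, 0.064, -0.004, 0.0, -0.0166, -0.0385, 0.0061, 0.001, 0.064, -0.004, 0.0, -0.0169, -0.0386, 0.0051, 0.001, 0.064, -0.004, 0.0, -0.017, -0.0386, 0.0041, 0.001, 0.064, -0.004]
[0.0, -0.0171, -0.0387, 0.003, 0.001, 0.064, -0.004, 0.0, -0.0171, -0.0388, 0.002, 0.001, 0.064, -0.004, 0.0, -0.017, -0.0388, 0.001, 0.001, 0.064, -0.004]
8 rows
```

Request:
{"name": "apply_moves", "arguments": {"steps": [0.0,-0.016,-0.038,0.008,0.001,0.064,-0.004,0.0,-0.016,-0.038,0.007,0.001,0.064,-0.004,0.0,-0.017,-0.038,0.006,0.001,0.064,-0.004,0.0,-0.017,-0.039,0.005,0.001,0.064,-0.004,0.0,-0.017,-0.039,0.004,0.001,0.064,-0.004]}}

```text
t: 14.0
ee_pos: [0.5544, 0.0709, 0.2532]
orientation: [[0.948, 0.011, 0.317], [0.01, -1.0, 0.005], [0.317, -0.001, -0.948]]
ft_force: [-0.4, 1.3, -1.7]
grip_width: 0.0239
grip_force: 30.0
```

Request:
{"name": "apply_moves", "arguments": {"steps": [0.0,-0.017,-0.039,0.003,0.001,0.064,-0.004,0.0,-0.017,-0.039,0.002,0.001,0.064,-0.004,0.0,-0.017,-0.039,0.001,0.001,0.064,-0.004,0,0,0,0,0,0,0,0,0,0,0,0,0,0]}}

```text
t: 14.5
ee_pos: [0.5078, 0.1863, 0.2289]
orientation: [[0.872, 0.026, 0.489], [0.024, -1.0, 0.01], [0.489, 0.002, -0.872]]
ft_force: [0.1, -0.3, -2.6]
grip_width: 0.0238
grip_force: 30.0
```

```bash
python3 - <<'E'
from h import *
st();loc()
T=fr(YAW,np.pi/6,0);plan(sp(-60,0,120),T,0,n=3)
E
```

```text
t 14.5 p [0.5078 0.1863 0.2289] F [ 0.1 -0.3 -2.6] w 0.0238 g 29.999853777699172
[[0.872, 0.026, 0.489], [0.024, -1.0, 0.01], [0.489, 0.002, -0.872]] [  11.   -13.1  -40.2  120.3    7.7   44.2 -123.2]
slot-frame tcp mm [-66.9   0.5 166.6] z [-0.012 -0.001 -1.   ] x [ 1.     0.003 -0.012]
[0.0, 0.0025, 0.0002, 0.0155, 0.0, 0.004, 0.001, 0.0, 0.0024, 0.0002, 0.0155, 0.0, 0.004, 0.001, 0.0, 0.0024, 0.0002, 0.0155, 0.0, 0.004, 0.001]
3 rows
```

Request:
{"name": "apply_moves", "arguments": {"steps": [0,0.002,0,0.015,0,0.004,0.001,0,0.002,0,0.015,0,0.004,0.001,0,0.002,0,0.015,0,0.004,0.001,0,0,0,0,0,0,0,0,0,0,0,0,0,0]}}

```text
t: 15.0
ee_pos: [0.5365, 0.1854, 0.1929]
orientation: [[0.866, 0.019, 0.499], [0.016, -1.0, 0.011], [0.499, -0.001, -0.867]]
ft_force: [0.2, 0.4, -1.8]
grip_width: 0.0238
grip_force: 30.0
```

```bash
python3 - <<'E'
from h import *
import pickle
s=st();loc()
r=env.read_camera("wrist");r["st"]=s;pickle.dump(r,open("w4.pkl","wb"))
cv2.imwrite("pics/f.png",cv2.resize(r["img"][0:300,56:456][:,:,::-1],(800,600),interpolation=cv2.INTER_CUBIC))
E
```

```text
t 15.0 p [0.5365 0.1854 0.1929] F [ 0.2  0.4 -1.8] w 0.0238 g 29.999860357493162
[[0.866, 0.019, 0.499], [0.016, -1.0, 0.011], [0.499, -0.001, -0.867]] [  13.3   -7.1  -43.2  120.8   15.1   38.9 -129.4]
slot-frame tcp mm [-60.   -1.  121.1] z [-0.001 -0.001 -1.   ] x [ 1.    -0.004 -0.001]
```

View pics/f.png

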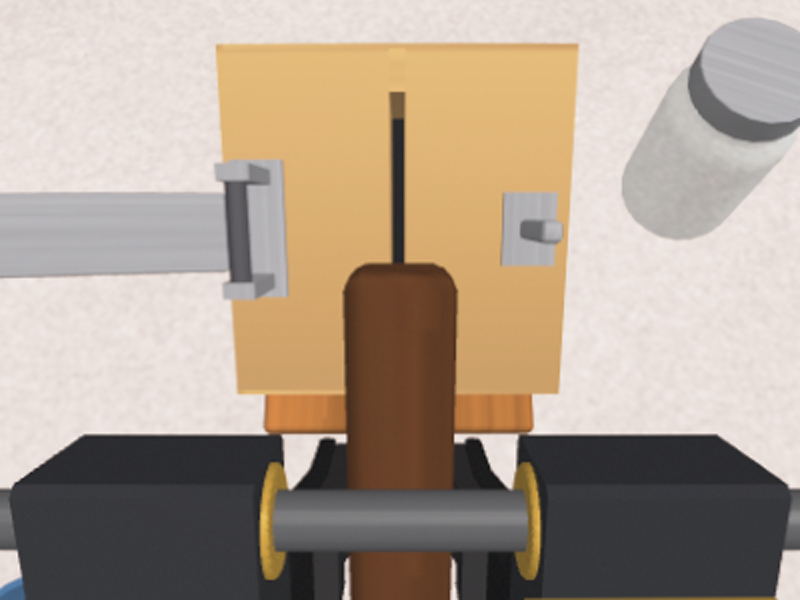

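The slot runs from (397,95) to (398,262), the handle is centred at x≈401, and the hasp is laid fully back at left. Next I'll measure the offset between them precisely.

```bash
cat > off.py <<'E'
from h import *
import pickle,sys
r=pickle.load(open(sys.argv[1],"rb"));s=r["st"];rows_s=eval(sys.argv[2]);rows_h=eval(sys.argv[3])
im=r["img"].astype(float);g=im.sum(2);Q=np.array(s["orientation"]);tp=np.array(s["ee_pos"])
def cross(v,lo,hi,th,up): # subpixel crossing
    for c in range(lo,hi):
        if (v[c]-th)*(v[c+1]-th)<=0 and (v[c+1]>v[c])==up:return c+(th-v[c])/(v[c+1]-v[c])
def scan(row,c0,rev,w):
    v=g[row];mid=int(c0);inner=v[mid];out=[]
    L=next(c for c in range(mid,mid-w,-1) if v[c]>(inner+v[mid-w])/2);th=(inner+v[mid-w])/2
    l=L+(v[L]-th)/(v[L]-v[L+1]);th=(inner+v[mid+w])/2
    Rr=next(c for c in range(mid,mid+w) if v[c]>th);q=Rr-(v[Rr]-th)/(v[Rr]-v[Rr-1])
    return (l+q)/2,q-l
def toolpt(px,n,d): # intersect with plane n.x=d (world)
    o,dd=ray(r,[px]);return Q.T@(o+dd[0]*((d-n@o)/(n@dd[0]))-tp)*1e3
nf=A[:,2]
for name,rows,c0,w,n,d in(("slot",rows_s,254.7,12,nf,nf@P),("handle",rows_h,256,38,-Q[:,2],-Q[:,2]@(tp-.0278*Q[:,2]))):
    pts=[]
    for y in rows:
        c,wd=scan(y,c0,0,w);t=toolpt((c,y),n,d);pts.append(t[:2]);
    pts=np.array(pts);k=np.polyfit(pts[:,0],pts[:,1],1);print(name,"x range",pts[[0,-1],0].round(1),"slope",k[0].round(4),"y at 0",k[1].round(2),"mean y",pts[:,1].mean().round(2),"std",np.std(pts[:,1]-np.polyval(k,pts[:,0])).round(2),"w",round(wd,1))
E
python3 off.py w4.pkl "range(62,128,3)" "range(150,182,3)"
```

```text
slot x range [101.7  51.6] slope -0.0034 y at 0 -0.96 mean y -1.22 std 0.01 w 6.2
handle x range [49.6 37.1] slope 0.0005 y at 0 -0.33 mean y -0.31 std 0.01 w 55.9
```

```bash
python3 - <<'E'
from h import *
T=fr(YAW,np.pi/6,0);plan(sp(0,-.45,121),T,0,n=3);plan(sp(0,-.45,82),T,0,p0=sp(0,-.45,121),R0=T,n=2)
E
```

```text
[0.0, 0.0199, -0.0001, 0.0002, 0.0, 0.0, -0.001, 0.0, 0.0199, -0.0001, 0.0002, 0.0, 0.0, -0.001, 0.0, 0.0199, -0.0001, 0.0002, 0.0, 0.0, -0.001]
3 rows
[0.0, 0.0, 0.0, 0.0195, 0.0, 0.0, 0.0, 0.0, 0.0, 0.0, 0.0195, 0.0, 0.0, 0.0]
2 rows
```

Request:
{"name": "apply_moves", "arguments": {"steps": [0,0.02,-0.0001,0,0,0,-0.001,0,0.02,-0.0001,0,0,0,-0.001,0,0.02,-0.0001,0,0,0,-0.001,0,0,0,0,0,0,0]}}

```text
t: 15.45
ee_pos: [0.5907, 0.1877, 0.2258]
orientation: [[0.864, 0.022, 0.503], [0.019, -1.0, 0.012], [0.503, -0.001, -0.864]]
ft_force: [-0.2, 0.9, -2.1]
grip_width: 0.024
grip_force: 30.0
```

Request:
{"name": "apply_moves", "arguments": {"steps": [0,0,0,0.019,0,0,0,0,0,0,0.018,0,0,0,0,0,0,0,0,0,0,0,0,0,0,0,0,0]}}

```text
t: 15.85
ee_pos: [0.6061, 0.1884, 0.1911]
orientation: [[0.866, 0.024, 0.5], [0.021, -1.0, 0.011], [0.5, 0.001, -0.866]]
ft_force: [-0.0, -0.8, -2.3]
grip_width: 0.024
grip_force: 30.0
```

```bash
python3 - <<'E'
from h import *
import pickle
s=st();loc();r=env.read_camera("wrist");r["st"]=s;pickle.dump(r,open("w5.pkl","wb"))
T=fr(YAW,np.pi/6,0);plan(sp(0,-.45,82),T,0,n=1)
cv2.imwrite("pics/g.png",cv2.resize(r["img"][60:210,156:356][:,:,::-1],(800,600),interpolation=cv2.INTER_CUBIC))
E
```

```text
t 15.85 p [0.6061 0.1884 0.1911] F [-0.  -0.8 -2.3] w 0.024 g 30.00008226837963
[[0.866, 0.024, 0.5], [0.021, -1.0, 0.011], [0.5, 0.001, -0.866]] [  13.5    3.1  -43.2  113.6   25.    39.7 -133.7]
slot-frame tcp mm [-0.6  0.4 84.8] z [-0. -0. -1.] x [ 1.     0.001 -0.   ]
[0.0, -0.0001, 0.001, 0.0032, 0.0, -0.001, 0.001]
1 rows
```

View pics/g.png

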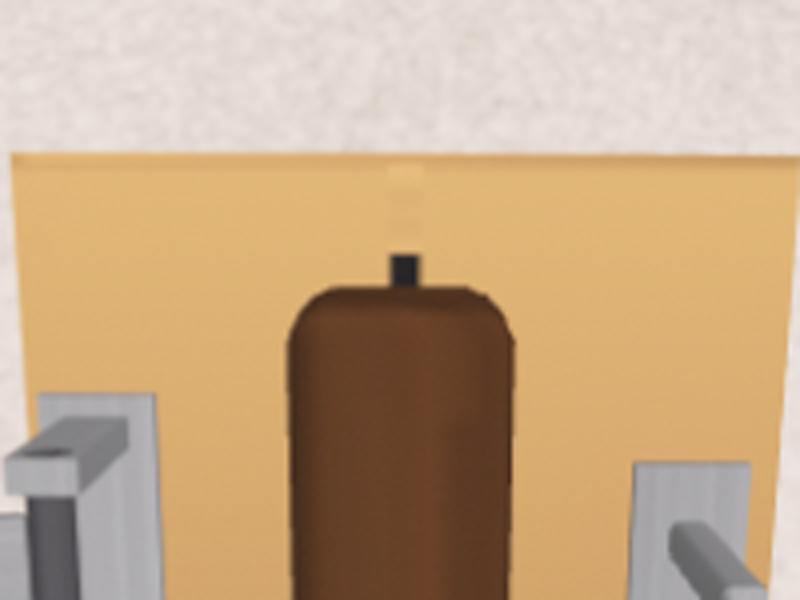

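The slot end is centred at x≈405.5 and the handle at 401. That's about 0.85 mm off, which matches the pose reading. I'll correct it and descend.

Request:
{"name": "apply_moves", "arguments": {"steps": [0,0,0.0009,0.003,0,-0.001,0.001,0,0,0,0.003,0,0,0,0,0,0,0,0,0,0]}}

```text
t: 16.2
ee_pos: [0.6098, 0.1873, 0.1858]
orientation: [[0.866, 0.022, 0.5], [0.019, -1.0, 0.011], [0.5, 0.0, -0.866]]
ft_force: [0.3, 0.2, -3.4]
grip_width: 0.0235
grip_force: 30.0
```

```bash
python3 - <<'E'
from h import *
st();loc()
E
```

```text
t 16.2 p [0.6098 0.1873 0.1858] F [ 0.3  0.2 -3.4] w 0.0235 g 29.999938965775073
[[0.866, 0.022, 0.5], [0.019, -1.0, 0.011], [0.5, 0.0, -0.866]] [  13.4    3.9  -43.1  113.6   26.    39.2 -134.5]
slot-frame tcp mm [-0.1 -0.8 78.4] z [-0.    -0.001 -1.   ] x [ 1. -0. -0.]
```

Request:
{"name": "apply_moves", "arguments": {"steps": [0,0,-0.0003,0.002,0,0,0,0,0,0,0.002,0,0,0,0,0,0,0.002,0,0,0,0,0,0,0.002,0,0,0,0,0,0,0.002,0,0,0]}}

```text
t: 16.7
ee_pos: [0.6148, 0.1879, 0.177]
orientation: [[0.866, 0.023, 0.499], [0.02, -1.0, 0.011], [0.499, 0.0, -0.866]]
ft_force: [-0.5, 0.1, -1.3]
grip_width: 0.0238
grip_force: 30.0
```

```bash
python3 - <<'E'
from h import *
st();loc()
E
```

```text
t 16.7 p [0.6148 0.1879 0.177 ] F [-0.5  0.1 -1.3] w 0.0238 g 29.99993473291397
[[0.866, 0.023, 0.499], [0.02, -1.0, 0.011], [0.499, 0.0, -0.866]] [  13.     5.3  -42.9  113.6   27.9   38.6 -136. ]
slot-frame tcp mm [-0.1 -0.3 68.2] z [-0.001 -0.    -1.   ] x [ 1.    -0.    -0.001]
```

Request:
{"name": "apply_moves", "arguments": {"steps": [0,0,0,0.004,0,0,0,0,0,0,0.004,0,0,0,0,0,0,0.004,0,0,0,0,0,0,0.004,0,0,0,0,0,0,0.004,0,0,0]}}

```text
t: 17.2
ee_pos: [0.6249, 0.1881, 0.1595]
orientation: [[0.866, 0.023, 0.499], [0.02, -1.0, 0.011], [0.499, 0.0, -0.866]]
ft_force: [0.1, -0.9, -2.7]
grip_width: 0.0239
grip_force: 30.0
```

```bash
python3 - <<'E'
from h import *
st();loc()
E
```

```text
t 17.2 p [0.6249 0.1881 0.1595] F [ 0.1 -0.9 -2.7] w 0.0239 g 30.000076456926763
[[0.866, 0.023, 0.499], [0.02, -1.0, 0.011], [0.499, 0.0, -0.866]] [  12.     7.8  -42.2  113.6   31.6   37.4 -138.9]
slot-frame tcp mm [-0.1 -0.3 48. ] z [-0.001 -0.    -1.   ] x [ 1.    -0.    -0.001]
```

Request:
{"name": "apply_moves", "arguments": {"steps": [0,0,0,0.005,0,0,0,0,0,0,0.005,0,0,0,0,0,0,0.005,0,0,0,0,0,0,0.005,0,0,0,0,0,0,0.005,0,0,0]}}

```text
t: 17.7
ee_pos: [0.6374, 0.1884, 0.1378]
orientation: [[0.866, 0.023, 0.499], [0.02, -1.0, 0.011], [0.5, 0.0, -0.866]]
ft_force: [-0.7, 0.3, -2.6]
grip_width: 0.0237
grip_force: 30.0
```

Request:
{"name": "apply_moves", "arguments": {"steps": [0,0,0,0.005,0,0,0,0,0,0,0.003,0,0,0,0,0,0,0.003,0,0,0,0,0,0,0.002,0,0,0,0,0,0,0.001,0,0,0]}}

```text
t: 18.2
ee_pos: [0.6443, 0.1886, 0.126]
orientation: [[0.866, 0.023, 0.499], [0.02, -1.0, 0.011], [0.5, 0.0, -0.866]]
ft_force: [-0.2, 1.0, -2.0]
grip_width: 0.024
grip_force: 30.0
```

```bash
python3 - <<'E'
from h import *
st();loc()
E
```

```text
t 18.2 p [0.6443 0.1886 0.126 ] F [-0.2  1.  -2. ] w 0.024 g 29.999910914339125
[[0.866, 0.023, 0.499], [0.02, -1.0, 0.011], [0.5, 0.0, -0.866]] [   9.6   12.7  -40.1  113.3   38.4   35.2 -144.2]
slot-frame tcp mm [-0.1 -0.3  9.3] z [-0. -0. -1.] x [ 1. -0. -0.]
```

Request:
{"name": "apply_moves", "arguments": {"steps": [0,0,0,0.001,0,0,0,0,0,0,0.001,0,0,0,0,0,0,0.001,0,0,0,0,0,0,0.001,0,0,0]}}

```text
t: 18.6
ee_pos: [0.6463, 0.1886, 0.1227]
orientation: [[0.866, 0.023, 0.5], [0.02, -1.0, 0.011], [0.5, 0.0, -0.866]]
ft_force: [0.4, 0.6, -2.5]
grip_width: 0.0238
grip_force: 30.0
```

Request:
{"name": "apply_moves", "arguments": {"steps": [0,0,0,0.001,0,0,0,0,0,0,0,0,0,0]}}

```text
t: 18.8
ee_pos: [0.6467, 0.1886, 0.1216]
orientation: [[0.866, 0.023, 0.499], [0.02, -1.0, 0.011], [0.499, 0.0, -0.866]]
ft_force: [-1.0, 0.6, -2.3]
grip_width: 0.0237
grip_force: 30.0
```

```bash
python3 - <<'E'
from h import *
st();loc()
E
```

```text
t 18.8 p [0.6467 0.1886 0.1216] F [-1.   0.6 -2.3] w 0.0237 g 29.99992322176695
[[0.866, 0.023, 0.499], [0.02, -1.0, 0.011], [0.499, 0.0, -0.866]] [   9.3   13.2  -39.7  113.2   39.2   34.9 -144.8]
slot-frame tcp mm [-0.2 -0.4  4.3] z [-0.001 -0.    -1.   ] x [ 1.    -0.    -0.001]
```

Request:
{"name": "apply_moves", "arguments": {"steps": [0,0,0,0.0008,0,0,0,0,0,0,0,0,0,0]}}

```text
t: 19.0
ee_pos: [0.6472, 0.1887, 0.1211]
orientation: [[0.866, 0.023, 0.5], [0.02, -1.0, 0.011], [0.5, 0.0, -0.866]]
ft_force: [0.6, -0.1, -2.0]
grip_width: 0.0237
grip_force: 30.0
```

Request:
{"name": "apply_moves", "arguments": {"steps": [0,0,0,0.0008,0,0,0,0,0,0,0,0,0,0]}}

```text
t: 19.2
ee_pos: [0.6472, 0.1887, 0.121]
orientation: [[0.866, 0.022, 0.5], [0.02, -1.0, 0.01], [0.5, 0.001, -0.866]]
ft_force: [-10.1, -2.8, 8.4]
grip_width: 0.0241
grip_force: 30.0
```

```bash
python3 - <<'E'
from h import *
st();loc()
E
```

```text
t 19.2 p [0.6472 0.1887 0.121 ] F [-10.1  -2.8   8.4] w 0.0241 g 30.000223349779844
[[0.866, 0.022, 0.5], [0.02, -1.0, 0.01], [0.5, 0.001, -0.866]] [   9.1   13.4  -39.6  113.2   39.4   34.9 -145. ]
slot-frame tcp mm [-0.1 -0.3  3.5] z [-0.    -0.001 -1.   ] x [ 1.  0. -0.]
```

Request:
{"name": "apply_moves", "arguments": {"steps": [0,0,0,0.0004,0,0,0,0,0,0,0,0,0,0]}}

```text
t: 19.4
ee_pos: [0.6472, 0.1886, 0.121]
orientation: [[0.866, 0.022, 0.5], [0.02, -1.0, 0.01], [0.5, 0.001, -0.866]]
ft_force: [-15.8, -4.0, 13.3]
grip_width: 0.0238
grip_force: 30.0
```

Request:
{"name": "apply_moves", "arguments": {"steps": [0.045,0,0,0,0,0,0,0.045,0,0,0,0,0,0,0.045,0,0,-0.005,0,0,0,0.045,0,0,-0.015,0,0,0,0.045,0,0,-0.03,0,0,0]}}

```text
t: 19.9
ee_pos: [0.622, 0.1875, 0.162]
orientation: [[0.868, 0.022, 0.497], [0.019, -1.0, 0.011], [0.497, -0.0, -0.868]]
ft_force: [0.7, -0.0, 0.6]
grip_width: 0.0439
grip_force: 0.0
```

Request:
{"name": "apply_moves", "arguments": {"steps": [0.045,-0.01,0,-0.035,0,0,0,0.045,-0.03,0,-0.03,0,0,0,0.045,-0.02,0,-0.01,0,0,0,0.045,0,0,0,0,0,0,0.045,0,0,0,0,0,0]}}

```text
t: 20.4
ee_pos: [0.5336, 0.1861, 0.1991]
orientation: [[0.865, 0.023, 0.501], [0.02, -1.0, 0.011], [0.501, 0.001, -0.865]]
ft_force: [0.2, -0.6, 0.6]
grip_width: 0.045
grip_force: 0.0
```

```bash
python3 - <<'E'
from h import *
import pickle
st();loc()
r=env.read_camera("wrist");pickle.dump(r,open("w6.pkl","wb"));q=env.read_camera("scene");pickle.dump(q,open("scene3.pkl","wb"))
# predicted handle corners (home): bottom and top
C=[sp(x,y,z) for z in(0,32) for x in(-56,56) for y in(-12,12)]
def ov(r,x0,y0,w,h,W,H):
    m=cv2.resize(r["img"][y0:y0+h,x0:x0+w][:,:,::-1],(W,H),interpolation=cv2.INTER_CUBIC)
    for p in proj(r,C):cv2.circle(m,tuple(np.round((p-[x0,y0]+.5)*W/w).astype(int)),2,(0,0,255),-1)
    return m
print(np.round(proj(r,C)).tolist())
cv2.imwrite("pics/h.png",np.hstack([ov(r,106,0,300,225,400,300),ov(q,270,110,120,90,400,300)]))
E
```

```text
t 20.4 p [0.5336 0.1861 0.1991] F [ 0.2 -0.6  0.6] w 0.045 g 0.0
[[0.865, 0.023, 0.501], [0.02, -1.0, 0.011], [0.501, 0.001, -0.865]] [  14.8   -8.1  -44.4  120.7   13.6   39.4 -127.9]
slot-frame tcp mm [-59.4  -0.3 128. ] z [ 0.001 -0.001 -1.   ] x [1.    0.    0.001]
[[269.0, 179.0], [242.0, 179.0], [270.0, 46.0], [241.0, 46.0], [270.0, 188.0], [241.0, 188.0], [272.0, 38.0], [239.0, 38.0]]
```

View pics/h.png

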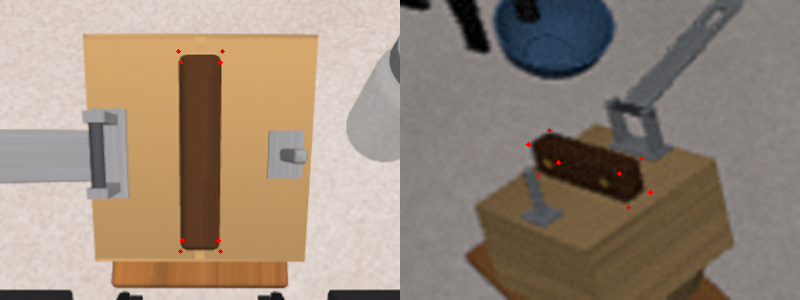

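The handle sits centred on the face and matches the predicted home corners, with the hasp laid back. Now I'll fetch the hasp.

```bash
python3 - <<'E'
from h import *
p=A.T@(np.array([.6223,.3682,.16])-P)*1e3;q=np.arctan2(p[2]+19-38,-(p[1]-58));print(p,q)
T=fr(YAW,np.pi/6,1);pre=sp(1,176,125)
plan(pre,T,.06)
E
```

```text
[  1.45233306 179.76664955  47.65891773] 2.9104401906646684
[0.06, 0.005, -0.0147, 0.0002, 0.0, 0.0, -0.131, 0.06, 0.0069, -0.0139, 0.0002, 0.0, 0.0, -0.131, 0.06, 0.0087, -0.0129, 0.0002, 0.0, 0.0, -0.131, 0.06, 0.0103, -0.0117, 0.0002, 0.0, 0.0, -0.131, 0.06, 0.0117, -0.0102, 0.0002, 0.0, 0.0, -0.131]
[0.06, 0.0129, -0.0086, 0.0002, 0.0, 0.0, -0.131, 0.06, 0.0139, -0.0068, 0.0002, 0.0, 0.0, -0.131, 0.06, 0.0147, -0.005, 0.0002, 0.0, 0.0, -0.131, 0.06, 0.0152, -0.003, 0.0002, 0.0, 0.0, -0.131, 0.06, 0.0155, -0.001, 0.0002, 0.0, 0.0, -0.131]
[0.06, 0.0155, 0.0011, 0.0002, 0.0, 0.0, -0.131, 0.06, 0.0152, 0.0031, 0.0002, 0.0, 0.0, -0.131]
12 rows
```

Request:
{"name": "apply_moves", "arguments": {"steps": [0.06,0.005,-0.015,0,0,0,-0.131,0.06,0.007,-0.014,0,0,0,-0.131,0.06,0.009,-0.013,0,0,0,-0.131,0.06,0.01,-0.012,0,0,0,-0.131,0.06,0.012,-0.01,0,0,0,-0.131]}}

```text
t: 21.0
ee_pos: [0.5545, 0.2615, 0.2106]
orientation: [[0.671, 0.549, 0.498], [0.628, -0.778, 0.012], [0.394, 0.305, -0.867]]
ft_force: [0.9, -0.5, -0.0]
grip_width: 0.0599
grip_force: 0.0
```

Request:
{"name": "apply_moves", "arguments": {"steps": [0.06,0.013,-0.009,0,0,0,-0.131,0.06,0.014,-0.007,0,0,0,-0.131,0.06,0.015,-0.005,0,0,0,-0.131,0.06,0.015,-0.003,0,0,0,-0.131,0.06,0.015,-0.001,0,0,0,-0.131]}}

```text
t: 21.5
ee_pos: [0.5743, 0.3355, 0.2226]
orientation: [[0.198, 0.844, 0.498], [0.972, -0.235, 0.012], [0.127, 0.482, -0.867]]
ft_force: [-0.2, -0.4, 0.2]
grip_width: 0.06
grip_force: 0.0
```

Request:
{"name": "apply_moves", "arguments": {"steps": [0.06,0.015,0.001,0,0,0,-0.131,0.06,0.015,0.003,0,0,0,-0.131,0.06,0,0,0,0,0,0,0.06,0,0,0,0,0,0]}}

```text
t: 21.9
ee_pos: [0.5814, 0.3637, 0.2271]
orientation: [[-0.021, 0.867, 0.498], [1.0, 0.017, 0.012], [0.002, 0.498, -0.867]]
ft_force: [-0.1, 0.3, -0.2]
grip_width: 0.0596
grip_force: 0.0
```

```bash
python3 - <<'E'
from h import *
st();loc()
T=fr(YAW,np.pi/6,1);pre=sp(1,178.5,90);plan(pre,T,.06,n=3)
plan(sp(1,178.5,48),T,.06,n=3,p0=pre,R0=T)
E
```

```text
t 21.9 p [0.5814 0.3637 0.2271] F [-0.1  0.3 -0.2] w 0.0596 g 0.0
[[-0.021, 0.867, 0.498], [1.0, 0.017, 0.012], [0.002, 0.498, -0.867]] [  1.3  14.3 -54.8 101.3  41.8  56.5 -69. ]
slot-frame tcp mm [ -0.5 176.2 126.3] z [-0.003  0.    -1.   ] x [0.003 1.    0.   ]
[0.06, 0.0008, 0.0005, 0.0121, -0.001, 0.0, -0.001, 0.06, 0.0008, 0.0005, 0.0121, -0.001, 0.0, -0.001, 0.06, 0.0008, 0.0005, 0.0121, -0.001, 0.0, -0.001]
3 rows
[0.06, 0.0, 0.0, 0.014, 0.0, 0.0, 0.0, 0.06, 0.0, 0.0, 0.014, 0.0, 0.0, 0.0, 0.06, 0.0, 0.0, 0.014, 0.0, 0.0, 0.0]
3 rows
```

Request:
{"name": "apply_moves", "arguments": {"steps": [0.06,0.001,0.0005,0.012,-0.001,0,-0.001,0.06,0.001,0.0005,0.012,-0.001,0,-0.001,0.06,0,0.0005,0.012,-0.001,0,-0.001,0.06,0,0,0.014,0,0,0,0.06,0,0,0.014,0,0,0]}}

```text
t: 22.4
ee_pos: [0.6151, 0.3661, 0.1721]
orientation: [[-0.026, 0.865, 0.502], [1.0, 0.023, 0.011], [-0.002, 0.502, -0.865]]
ft_force: [-0.6, -0.3, -0.6]
grip_width: 0.0601
grip_force: 0.0
```

Request:
{"name": "apply_moves", "arguments": {"steps": [0.05,0,0,0.014,0,0,0,0,0,0,0,0,0,0,0,0,0,0,0,0,0,0,0,0,0,0,0,0,0,0,0,0,0,0,0]}}

```text
t: 22.9
ee_pos: [0.6215, 0.3672, 0.1624]
orientation: [[-0.027, 0.864, 0.503], [1.0, 0.024, 0.012], [-0.002, 0.503, -0.864]]
ft_force: [-3.9, 0.2, -1.0]
grip_width: 0.028
grip_force: 3.1
```

Request:
{"name": "apply_moves", "arguments": {"steps": [0,0,0,0,0,0,0]}}

```text
t: 23.0
ee_pos: [0.6213, 0.3672, 0.1622]
orientation: [[-0.027, 0.864, 0.503], [1.0, 0.024, 0.012], [-0.002, 0.503, -0.864]]
ft_force: [-1.1, 0.6, 1.4]
grip_width: 0.0271
grip_force: 30.0
```

```bash
python3 - <<'E'
from h import *
st();p,Q=loc()
print("q",np.arctan2(p[2]+19-38,-(p[1]-58)),np.hypot(p[2]-19,p[1]-58))
E
python3 arc.py 2.9 0.05 26 0
```

```text
t 23.0 p [0.6213 0.3672 0.1622] F [-1.1  0.6  1.4] w 0.0271 g 30.028551087307278
[[-0.027, 0.864, 0.503], [1.0, 0.024, 0.012], [-0.002, 0.503, -0.864]] [ -2.3  21.9 -50.7 101.5  50.7  52.7 -74.2]
slot-frame tcp mm [  1.7 178.8  50.1] z [ 0.003  0.    -1.   ] x [-0.004  1.     0.   ]
q 2.889673423366132 124.69713920014995
[0.0, -0.0039, 0.0, -0.0128, 0.0, 0.0, 0.0, 0.0, -0.0053, 0.0, -0.0123, 0.0, 0.0, 0.0, 0.0, -0.0066, 0.0, -0.0116, 0.0, 0.0, 0.0, 0.0, -0.0078, 0.0, -0.0108, 0.0, 0.0, 0.0, 0.0, -0.009, 0.0, -0.0099, 0.0, 0.0, 0.0]
[0.0, -0.01, 0.0, -0.0089, 0.0, 0.0, 0.0, 0.0, -0.0109, 0.0, -0.0077, 0.0, 0.0, 0.0, 0.0, -0.0117, 0.0, -0.0065, 0.0, 0.0, 0.0, 0.0, -0.0123, 0.0, -0.0052, 0.0, 0.0, 0.0, 0.0, -0.0128, 0.0, -0.0038, 0.0, 0.0, 0.0]
[0.0, -0.0132, 0.0, -0.0024, 0.0, 0.0, 0.0, 0.0, -0.0133, 0.0, -0.0009, 0.0, 0.0, 0.0, 0.0, -0.0134, 0.0, 0.0005, 0.0, 0.0, 0.0, 0.0, -0.0132, 0.0, 0.002, 0.0, 0.0, 0.0, 0.0, -0.0129, 0.0, 0.0034, 0.0, 0.0, 0.0]
[0.0, -0.0125, 0.0, 0.0048, 0.0, 0.0, 0.0, 0.0, -0.0119, 0.0, 0.0062, 0.0, 0.0, 0.0, 0.0, -0.0111, 0.0, 0.0074, 0.0, 0.0, 0.0, 0.0, -0.0102, 0.0, 0.0086, 0.0, 0.0, 0.0, 0.0, -0.0092, 0.0, 0.0097, 0.0, 0.0, 0.0]
[0.0, -0.0081, 0.0, 0.0106, 0.0, 0.0, 0.0, 0.0, -0.0069, 0.0, 0.0114, 0.0, 0.0, 0.0, 0.0, -0.0056, 0.0, 0.0121, 0.0, 0.0, 0.0, 0.0, -0.0043, 0.0, 0.0127, 0.0, 0.0, 0.0, 0.0, -0.0028, 0.0, 0.0131, 0.0, 0.0, 0.0]
[0.0, -0.0014, 0.0, 0.0133, 0.0, 0.0, 0.0]
```

Request:
{"name": "apply_moves", "arguments": {"steps": [0.0,-0.0039,0.0,-0.0128,0.0,0.0,0.0,0.0,-0.0053,0.0,-0.0123,0.0,0.0,0.0,0.0,-0.0066,0.0,-0.0118,0.0,0.0,0.0,0.0,-0.0078,0.0,-0.011,0.0,0.0,0.0,0.0,-0.009,0.0,-0.0101,0.0,0.0,0.0]}}

```text
t: 23.5
ee_pos: [0.5929, 0.3326, 0.2124]
orientation: [[-0.026, 0.864, 0.502], [1.0, 0.024, 0.011], [-0.003, 0.502, -0.865]]
ft_force: [4.1, 0.2, -5.2]
grip_width: 0.0271
grip_force: 30.0
```

Request:
{"name": "apply_moves", "arguments": {"steps": [0.0,-0.01,0.0,-0.0091,0.0,0.0,0.0,0.0,-0.011,0.0,-0.0079,0.0,0.0,0.0,0.0,-0.012,0.0,-0.0067,0.0,0.0,0.0,0.0,-0.0125,0.0,-0.0054,0.0,0.0,0.0,0.0,-0.013,0.0,-0.004,0.0,0.0,0.0]}}

```text
t: 24.0
ee_pos: [0.5777, 0.2743, 0.2409]
orientation: [[-0.027, 0.864, 0.503], [1.0, 0.024, 0.012], [-0.002, 0.503, -0.864]]
ft_force: [5.6, 2.2, -7.7]
grip_width: 0.0273
grip_force: 30.0
```

```bash
python3 - <<'E'
from h import *
st();p,Q=loc()
print("q",np.arctan2(p[2]+19-38,-(p[1]-58)),np.hypot(p[2]-19,p[1]-58))
E
```

```text
t 24.0 p [0.5777 0.2743 0.2409] F [ 5.6  2.2 -7.7] w 0.0273 g 29.99890588223934
[[-0.027, 0.864, 0.503], [1.0, 0.024, 0.012], [-0.002, 0.503, -0.864]] [ 14.8   3.6 -55.6 107.7  28.6  49.3 -53.5]
slot-frame tcp mm [  1.4  86.9 141.1] z [ 0.003  0.    -1.   ] x [-0.004  1.     0.   ]
q 1.8032914039520325 125.48023024124316
```

```bash
python3 arc.py 1.8 0.03 17 0
```

```text
[0.0, -0.0125, 0.0, -0.0022, 0.0, 0.0, 0.0, 0.0, -0.0127, 0.0, -0.0009, 0.0, 0.0, 0.0, 0.0, -0.0127, 0.0, 0.0004, 0.0, 0.0, 0.0, 0.0, -0.0126, 0.0, 0.0017, 0.0, 0.0, 0.0, 0.0, -0.0123, 0.0, 0.003, 0.0, 0.0, 0.0]
[0.0, -0.012, 0.0, 0.0043, 0.0, 0.0, 0.0, 0.0, -0.0114, 0.0, 0.0055, 0.0, 0.0, 0.0, 0.0, -0.0108, 0.0, 0.0067, 0.0, 0.0, 0.0, 0.0, -0.0101, 0.0, 0.0077, 0.0, 0.0, 0.0, 0.0, -0.0092, 0.0, 0.0087, 0.0, 0.0, 0.0]
[0.0, -0.0082, 0.0, 0.0097, 0.0, 0.0, 0.0, 0.0, -0.0072, 0.0, 0.0105, 0.0, 0.0, 0.0, 0.0, -0.0061, 0.0, 0.0112, 0.0, 0.0, 0.0, 0.0, -0.0049, 0.0, 0.0117, 0.0, 0.0, 0.0, 0.0, -0.0036, 0.0, 0.0122, 0.0, 0.0, 0.0]
[0.0, -0.0024, 0.0, 0.0125, 0.0, 0.0, 0.0, 0.0, -0.001, 0.0, 0.0127, 0.0, 0.0, 0.0]
```

Request:
{"name": "apply_moves", "arguments": {"steps": [0.0,-0.0125,0.0,-0.0012,0.0,0.0,0.0,0.0,-0.0127,0.0,0.0001,0.0,0.0,0.0,0.0,-0.0127,0.0,0.0004,0.0,0.0,0.0,0.0,-0.0126,0.0,0.0017,0.0,0.0,0.0,0.0,-0.0123,0.0,0.003,0.0,0.0,0.0]}}

```text
t: 24.5
ee_pos: [0.5806, 0.2132, 0.2384]
orientation: [[-0.028, 0.864, 0.503], [1.0, 0.026, 0.012], [-0.003, 0.503, -0.864]]
ft_force: [-8.6, 1.8, 4.0]
grip_width: 0.0276
grip_force: 30.0
```

Request:
{"name": "apply_moves", "arguments": {"steps": [0.0,-0.012,0.0,0.0043,0.0,0.0,0.0,0.0,-0.0114,0.0,0.0055,0.0,0.0,0.0,0.0,-0.0108,0.0,0.0067,0.0,0.0,0.0,0.0,-0.0101,0.0,0.0077,0.0,0.0,0.0,0.0,-0.0092,0.0,0.0087,0.0,0.0,0.0]}}

```text
t: 25.0
ee_pos: [0.5987, 0.1581, 0.2089]
orientation: [[-0.026, 0.865, 0.502], [1.0, 0.024, 0.01], [-0.004, 0.502, -0.865]]
ft_force: [-4.9, 0.5, 2.4]
grip_width: 0.0274
grip_force: 30.0
```

```bash
python3 - <<'E'
from h import *
st();p,Q=loc()
q=np.arctan2(p[2]+19-38,-(p[1]-58));print("q",q,np.hypot(p[2]-19,p[1]-58))
E
python3 arc.py .68 0.02 7 0
```

```text
t 25.0 p [0.5987 0.1581 0.2089] F [-4.9  0.5  2.4] w 0.0274 g 30.0009745592979
[[-0.026, 0.865, 0.502], [1.0, 0.024, 0.01], [-0.004, 0.502, -0.865]] [ 23.4  -0.8 -48.4 114.4  17.7  39.6 -34.7]
slot-frame tcp mm [  1.3 -29.7 104.2] z [ 0.002 -0.002 -1.   ] x [-0.004  1.    -0.002]
q 0.7708548037448695 122.26729864026976
[0.0, -0.0068, 0.0, 0.0093, 0.0, 0.0, 0.0, 0.0, -0.0059, 0.0, 0.0099, 0.0, 0.0, 0.0, 0.0, -0.0049, 0.0, 0.0104, 0.0, 0.0, 0.0, 0.0, -0.0039, 0.0, 0.0108, 0.0, 0.0, 0.0, 0.0, -0.0029, 0.0, 0.0111, 0.0, 0.0, 0.0]
[0.0, -0.0018, 0.0, 0.0113, 0.0, 0.0, 0.0, 0.0, -0.0008, 0.0, 0.0115, 0.0, 0.0, 0.0]
```

Request:
{"name": "apply_moves", "arguments": {"steps": [0.0,-0.0082,0.0,0.0097,0.0,0.0,0.0,0.0,-0.0072,0.0,0.0105,0.0,0.0,0.0,0.0,-0.0061,0.0,0.0112,0.0,0.0,0.0,0.0,-0.0049,0.0,0.0117,0.0,0.0,0.0,0.0,-0.0036,0.0,0.0122,0.0,0.0,0.0]}}

```text
t: 25.5
ee_pos: [0.6273, 0.1279, 0.1605]
orientation: [[-0.025, 0.865, 0.501], [1.0, 0.023, 0.009], [-0.004, 0.501, -0.865]]
ft_force: [-5.9, -3.1, 1.4]
grip_width: 0.0272
grip_force: 30.0
```

```bash
python3 - <<'E'
from h import *
st();p,Q=loc()
q=np.arctan2(p[2]+19-38,-(p[1]-58));print("q",q,np.hypot(p[2]-19,p[1]-58))
E
```

```text
t 25.5 p [0.6273 0.1279 0.1605] F [-5.9 -3.1  1.4] w 0.0272 g 30.000613178126514
[[-0.025, 0.865, 0.501], [1.0, 0.023, 0.009], [-0.004, 0.501, -0.865]] [ 23.6   5.8 -46.3 115.6  25.9  34.4 -38.2]
slot-frame tcp mm [  1.2 -60.6  48.4] z [ 0.001 -0.003 -1.   ] x [-0.004  1.    -0.003]
q 0.24275801442700823 122.15241298208313
```

Request:
{"name": "apply_moves", "arguments": {"steps": [0,-0.002,0,0.01,0,0,0,0,-0.001,0,0.009,0,0,0,0,-0.0005,0,0.006,0,0,0,0,0,0,0.002,0,0,0,0,0,0,0,0,0,0]}}

```text
t: 26.0
ee_pos: [0.6409, 0.1246, 0.137]
orientation: [[-0.024, 0.865, 0.5], [1.0, 0.023, 0.009], [-0.004, 0.5, -0.866]]
ft_force: [-2.0, -5.4, -1.7]
grip_width: 0.0273
grip_force: 30.0
```

```bash
python3 - <<'E'
from h import *
st();p,Q=loc();print("nF",A.T@np.array(env.read_state()["ft_force"]))
q=np.arctan2(p[2]+19-38,-(p[1]-58));print("q",q,np.hypot(p[2]-19,p[1]-58))
E
```

```text
t 26.0 p [0.6409 0.1246 0.137 ] F [-2.  -5.4 -1.7] w 0.0273 g 29.999823812395334
[[-0.024, 0.865, 0.5], [1.0, 0.023, 0.009], [-0.004, 0.5, -0.866]] [ 21.8   9.4 -44.8 115.5  31.4  32.8 -42.3]
slot-frame tcp mm [  1.2 -64.2  21.2] z [ 0.    -0.003 -1.   ] x [-0.003  1.    -0.003]
nF [-2.68475794 -5.38940916 -0.37042086]
q 0.01823322470128676 122.20762789542073
```

Request:
{"name": "apply_moves", "arguments": {"steps": [0,0,0,0.001,0,0,0,0,0,0,0.001,0,0,0,0,0,0,0,0,0,0]}}

```text
t: 26.3
ee_pos: [0.6418, 0.1246, 0.1354]
orientation: [[-0.024, 0.865, 0.5], [1.0, 0.023, 0.009], [-0.004, 0.5, -0.866]]
ft_force: [-2.4, -4.7, -0.8]
grip_width: 0.0275
grip_force: 30.0
```

Request:
{"name": "apply_moves", "arguments": {"steps": [0,0,0,0.001,0,0,0,0,0,0,0,0,0,0]}}

```text
t: 26.5
ee_pos: [0.6423, 0.1245, 0.1346]
orientation: [[-0.024, 0.865, 0.5], [1.0, 0.023, 0.009], [-0.004, 0.5, -0.866]]
ft_force: [-4.1, -4.6, -1.6]
grip_width: 0.0276
grip_force: 30.0
```

```bash
python3 - <<'E'
from h import *
st();p,Q=loc();print("nF",A.T@np.array(env.read_state()["ft_force"]))
E
```

```text
t 26.5 p [0.6423 0.1245 0.1346] F [-4.1 -4.6 -1.6] w 0.0276 g 30.00015053898096
[[-0.024, 0.865, 0.5], [1.0, 0.023, 0.009], [-0.004, 0.5, -0.866]] [ 21.6   9.8 -44.6 115.5  32.   32.6 -42.8]
slot-frame tcp mm [  1.2 -64.3  18.5] z [ 0.001 -0.003 -1.   ] x [-0.003  1.    -0.003]
nF [-4.45542509 -4.5519588   0.67408987]
```

Request:
{"name": "apply_moves", "arguments": {"steps": [0,0,0,0.001,0,0,0,0,0,0,0.001,0,0,0,0,0,0,0,0,0,0]}}

```text
t: 26.8
ee_pos: [0.6431, 0.1246, 0.1333]
orientation: [[-0.024, 0.865, 0.5], [1.0, 0.023, 0.008], [-0.005, 0.501, -0.866]]
ft_force: [-12.0, -6.2, 7.6]
grip_width: 0.0275
grip_force: 30.0
```

Request:
{"name": "apply_moves", "arguments": {"steps": [0,0,0,0.001,0,0,0,0,0,0,0,0,0,0]}}

```text
t: 27.0
ee_pos: [0.6435, 0.1247, 0.1329]
orientation: [[-0.024, 0.865, 0.501], [1.0, 0.024, 0.007], [-0.006, 0.501, -0.866]]
ft_force: [-19.2, -7.0, 14.5]
grip_width: 0.0272
grip_force: 30.0
```

```bash
python3 - <<'E'
from h import *
st();p,Q=loc();print("nF",A.T@np.array(env.read_state()["ft_force"]))
E
```

```text
t 27.0 p [0.6435 0.1247 0.1329] F [-19.2  -7.   14.5] w 0.0272 g 30.003427024930716
[[-0.024, 0.865, 0.501], [1.0, 0.024, 0.007], [-0.006, 0.501, -0.866]] [ 21.3  10.1 -44.4 115.4  32.6  32.6 -43.3]
slot-frame tcp mm [  1.4 -64.2  16.4] z [ 0.001 -0.004 -1.   ] x [-0.004  1.    -0.004]
nF [-9.54873481 -6.60383578 22.26656479]
```

Request:
{"name": "apply_moves", "arguments": {"steps": [0.06,0,0,0,0,0,0,0.06,0,0,0,0,0,0,0.06,0,0,0,0,0,0,0.06,0,0,-0.01,0,0,0,0.06,0,0,-0.03,0,0,0]}}

```text
t: 27.5
ee_pos: [0.624, 0.1255, 0.1653]
orientation: [[-0.026, 0.866, 0.499], [1.0, 0.023, 0.012], [-0.001, 0.499, -0.867]]
ft_force: [-0.1, -0.0, 0.4]
grip_width: 0.0566
grip_force: 0.0
```

Request:
{"name": "apply_moves", "arguments": {"steps": [0.06,0,0,-0.045,0,0,0,0.06,0,0,-0.045,0,0,0,0.06,0,0,-0.03,0,0,0,0.06,0,0,0,0,0,0,0.06,0,0,0,0,0,0]}}

```text
t: 28.0
ee_pos: [0.5649, 0.1244, 0.2717]
orientation: [[-0.026, 0.863, 0.504], [1.0, 0.024, 0.01], [-0.003, 0.504, -0.864]]
ft_force: [0.0, -0.4, 0.1]
grip_width: 0.0602
grip_force: 0.0
```

```bash
python3 - <<'E'
from h import *
import pickle
s=st();loc()
r=env.read_camera("wrist");q=env.read_camera("scene")
C=[sp(1,.0*0+58-138,35.5),sp(1,58-138,40.5),sp(15,-80,40.5),sp(-13,-80,40.5),sp(0,-55,46)]
def ov(r,x0,y0,w,h,W,H):
    m=cv2.resize(r["img"][y0:y0+h,x0:x0+w][:,:,::-1],(W,H),interpolation=cv2.INTER_CUBIC)
    for p in proj(r,C):cv2.circle(m,tuple(np.round((p-[x0,y0]+.5)*W/w).astype(int)),2,(0,0,255),-1)
    return m
cv2.imwrite("pics/i.png",np.hstack([ov(r,106,0,300,270,400,360),ov(q,275,120,100,90,400,360)]))
for c in("top","scene"):
  a=pickle.load(open(c+"1.pkl","rb"))
  env.read_camera(c)
  for n in("bowl","jar","mug","scraper"):
    d=env.cut_out(c,n);print(c,n,[(round(x["conf"],2),list(x["extent"])) for x in d[:1]])
E
```

```text
t 28.0 p [0.5649 0.1244 0.2717] F [ 0.  -0.4  0.1] w 0.0602 g 0.0
[[-0.026, 0.863, 0.504], [1.0, 0.024, 0.01], [-0.003, 0.504, -0.864]] [ 28.4 -12.2 -44.9 114.3  -0.2  45.2 -16.4]
slot-frame tcp mm [  2.7 -62.6 175.9] z [ 0.005 -0.001 -1.   ] x [-0.004  1.    -0.001]
top bowl [(0.93, [114.1, 224.5, 157.1, 272.9])]
top jar [(0.8, [247.6, 122.0, 273.2, 154.4])]
top mug [(0.69, [355.1, 239.1, 408.4, 279.9])]
top scraper [(0.68, [177.7, 154.1, 192.2, 173.8])]
scene bowl [(0.84, [300.9, 104.3, 332.9, 128.8])]
scene jar [(0.74, [287.7, 210.7, 316.1, 252.9])]
scene mug [(0.67, [118.9, 200.0, 166.8, 235.4])]
scene scraper [(0.57, [310.8, 148.7, 345.0, 169.7])]
```

View pics/i.png

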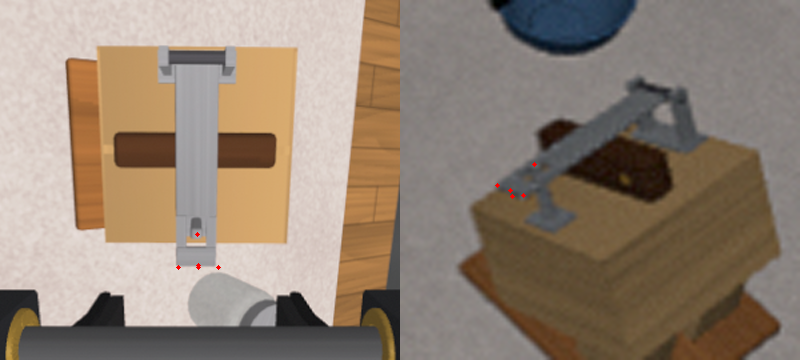

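The strap end matches the predicted fully-down position in both views, at (197,267) and (512,190), and the catch shows through the opening. The bystanders haven't moved, so I'm handing in.

```bash
python3 -c "
from plant import env
print(env.finish_job())"
```

```text
the job is handed in; nothing more can be done
None
```

The job is handed in: the hasp was swung back, the scraper is seated in the block's slot, and the hasp is closed over its handle and catch and let go. In the last pictures the hasp looked fully down and the bowl, jar and mug had not moved; the handover gave no verdict.

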